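# Flip the hex key and nip up the clamp screw

### The arm

A 6-joint arm with a two-finger parallel gripper is mounted at the origin on a cart in front of the work surface, level with it; the furniture and walls round the work are solid. World frame = base frame: x ahead of the robot, y to its left, z up, the work surface at z = 0. Lengths are in m, angles in rad, forces in N, time in s.
With the tool pointing down it reaches from about 0.35 to 0.875 m from the base axis. Payload 4.2 kg.
Tool frame: the origin (TCP) lies where the fingers leave the gripper's body, on its centre line; the fingertips stand 73 mm ahead of it and the grasp point (between the pads) lies 54 mm ahead of it; z points along the fingers, y is the direction in which the jaws open and shut (so a half turn about z gives the same grasp; the last joint's range is limited). The gripper opens to 85 mm and grips with 20 to 120 N. Pads are 22 mm wide; open, the fingers measure 114 mm over their backs; the gripper's body (76 mm by 85 mm) begins 54 mm behind the grasp point. The pads swing forward as they close: fully open they stand 13 mm farther back than shut.
Start: joints at [-0.998, 0.385, 0.008, 0, -1.194, -0.259], TCP at [0.193, -0.594, 0.304] pointing down, gripper open.
Joint ranges: [-3.14, 3.14], [-1.21, 2.06], [-1.07, 1.41], [-3.16, 2.05], [-2.99, -0.16], [-3.1, 3.1]. Speed limits (rad/s): [2.79, 2.79, 3.14, 3.14, 3.14, 3.14].

### API

Orientations are given as a unit quaternion [x, y, z, w].
In Python, from bench import get_obs, capture, close_job gives the robot as it stands.
- The arm moves only by the shell command python3 -m inch 'ROWS'. ROWS is JSON, a list of rows, each an object of numbers: "fingers": the opening, from -1 (shut) to 1 (fully open); "x", "y", "z": the shift along the world's x, y, z in m; "yaw": the turn about the world's z in degrees. In form: [{"fingers": .., "x": .., "y": .., "z": .., "yaw": ..}, ...]. A call has 1 to 12 rows; each row is the pose to reach, as a shift and turn from the pose commanded when the call began; what a row does not reach only later rows make up. A row lasts 1/8 s, in which the tool goes at most 62.5 mm and 10.7 degrees, less where a joint would pass 70% of its speed; a pose out of reach is approached as far as the arm can. A call with a gripper value outside its range is refused whole. The fingers move at their own pace and stop on an object; the grip force is fixed at half the most. Time passes only in rows, so rows that repeat a pose let the fingers close. It gives the time, the measured TCP pose, the force and the opening at its end, in the units of the state.
- get_obs(): the state, without advancing time (a new reading comes with each control period).
- capture(name): name is "scene" or "top" or "wrist"; returns a dict with "color" (384x512x3 uint8, red, green, blue), "K" (3x3 intrinsics, pixels), "camera_from_world" (4x4, takes a point from world to camera coordinates). Camera axes: x right, y down, z forward; pixel columns grow to the right and rows downward; lengths in m; the calibration is good to about 2 mm. A picture is of the moment at which its call begins. There is no depth.
- close_job(): hands the job in, once; it reports no verdict.
The state is a dict: "t": time; "qpos": joint angles; "qvel": joint speeds; "tau": joint torques, N m; "ee_pos": TCP position; "tcp_rot": TCP orientation; "ft_force": force on the tool from outside, world axes, zero at the start; "wrist_torque": the same for the moment, N m; "finger_gap": finger opening in m.
Only numpy, scipy, OpenCV 4.12 (cv2) and the standard library are available. Lean on these libraries where they do the work, as an engineer would, in place of code of your own. Each camera call takes 0.05 s, during which the arm holds its last target.

### The job

Take the big L-shaped hex key out of its leaning stand and flip it over, so that its short arm points down; feel it gently, without force, fully into the socket of the cap screw on the shaft clamp. Then use the long arm as the lever and turn the screw clockwise (seen from above) until it comes up solid, and nip it to about 1 N m (8 N pushed square at 130 mm along the arm; never over 1.5 N m). Leave the key sitting in the screw, its long arm about level, and let go of it.

Things in the scene. Friction and masses are not known exactly. Their poses are not given: they have to be found in the camera images.
- key_corner (a point): Corner of the big black L-shaped hex key, where the centre lines of its arms meet. Six-sided steel bar 17 mm across flats, long arm 150 mm, short arm 52 mm (from this corner), bend rounded to 18 mm, ends bevelled 3 mm, 340 g. Axes of all key points: long arm runs from the corner along -x, short arm along -z, two flats of both arms face +-y (grip on these).
- key_middle (a point): Centre line of the key's long arm, 75 mm from the corner; same axes. At the start the long arm stands 66 mm deep in the stand with 84 mm clear, leaning 40 degrees from upright, the corner on top and farther from the robot, the short arm pointing away from the robot and 40 degrees down.
- key_far_end (a point): Far end of the key's long arm, on its centre line, 150 mm from the corner; same axes. Let go in the socket, the key stays there and this end sags by up to 12 degrees.
- key_short_tip (a point): Tip of the key's short arm, 52 mm from the corner; same axes. This end goes into the screw.
- key_stand: The key's stand, fixed: steel plate 110x66x10 mm with a square steel tube (wall 3 mm) leaning 40 degrees from upright towards the stand's +x (away from the robot). Origin on the table below the middle of the bore's floor, which is 26 mm up; bore 66 mm deep along the slant, about 2 mm wider than the key. The key comes out along the slant (up and to +x).
- socket (a point): Centre of the socket's mouth, level with the top of the cap screw's head (30 mm diameter, 20 mm high, top 72 mm above the table). z up; turns with the screw. Socket six-sided, 18.4 mm across flats, 16 mm deep, two flats face +-y: the key's short arm fits with its y axis along this y or turned from it by a multiple of 60 degrees, with 5 degrees of play either way.
- shaft_clamp: Fixed split shaft clamp that carries the screw: plate 110x70x10 mm, aluminium block 80x44 mm up to 49 mm, and through it along y a steel bar 25 mm thick, 150 mm long, beyond the screw. Origin on the table under the screw's axis, x away from the robot.
- screw_head (a joint): Clockwise turn of the screw (rad) after it came solid; 0 before. It first runs down an unknown 20 to 34 degrees at 0.3 N m (2.3 N at 130 mm of lever), then is solid: it needs 0.6 N m (4.6 N) to move on at all and 6 N m more per rad, so it stands at 0.067 at 1 N m (8 N); 0.035 to 0.15 is wanted, more (1.5 N m, 11.5 N) is overtight. Fingers that grip the arm add a moment of their own (true torque up to 1.4 times force x lever). It stays where left.
Mind the look-alikes: they are no part of the job. Of the things that look like the part that bears key_corner, the larger one is meant.

How it is judged:
By the outcome, as a careful person would: the job done as asked, in the order asked, and still so for the second after the job is handed in, with the robot touching nothing.
It also fails if it takes over 67 s, if anything falls off the work surface, if the arm or the gripper's body presses on something with over 40 N, if the wrist force passes 120 N, or if a joint passes its speed limit or range.

## Working session

There is one attempt and no reset: what is moved stays moved. The work goes in short steps, Python scripts to look and compute and a shell command to move; the robot and the scene stay as the last step left them, time stands still between calls to the robot, and variables do not carry over. Pictures are saved under pics/ and viewed, and the job is handed in when it is done.

```bash
ls; mkdir -p pics
cat > h.py <<'E'
import numpy as np, cv2
from bench import get_obs, capture
def snap(n,tag):
    c=capture(n); cv2.imwrite(f'pics/{tag}.png',c['color'][:,:,::-1]); np.savez(f'pics/{tag}.npz',**c); return c
def ray(c,u,v):
    K=c['K'];T=c['camera_from_world'];R=T[:3,:3];o=-R.T@T[:3,3]
    d=R.T@np.linalg.inv(K)@np.array([u,v,1.]);return o,d/np.linalg.norm(d)
def onz(c,u,v,z):
    o,d=ray(c,u,v);return o+d*(z-o[2])/d[2]
def proj(c,p):
    T=c['camera_from_world'];q=T[:3,:3]@np.asarray(p)+T[:3,3];q=c['K']@q;return q[:2]/q[2]
def tri(l):
    A=0;b=0
    for c,u,v in l:
        o,d=ray(c,u,v);M=np.eye(3)-np.outer(d,d);A=A+M;b=b+M@o
    return np.linalg.solve(A,b)
def load(t): return dict(np.load(f'pics/{t}.npz'))
def st():
    o=get_obs();print({k:np.round(o[k],4).tolist() for k in('t','ee_pos','tcp_rot','ft_force','wrist_torque','finger_gap')})
E
python3 - <<'E'
from h import *
for n in('scene','top','wrist'): 
    c=snap(n,n+'0'); T=c['camera_from_world'];print(n,(-T[:3,:3].T@T[:3,3]).round(3),c['K'][0,0])
st()
E
```

```text
pics
scene [0.035 0.391 0.577] 421.996497593269
top [0.463 0.007 1.022] 404.65039576190753
wrist [ 0.113 -0.621  0.373] 294.0604431932798
{'t': 0.15, 'ee_pos': [0.1929, -0.5942, 0.3031], 'tcp_rot': [-0.1562, 0.9877, 0.0008, -0.0002], 'ft_force': [0.9985, -0.9616, 0.1158], 'wrist_torque': [-0.0155, -0.0027, 0.0115], 'finger_gap': 0.0856}
```

View pics/scene0.png

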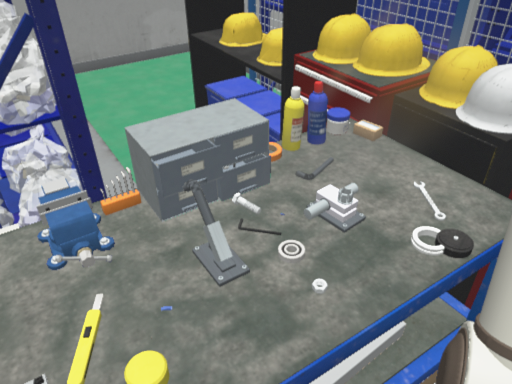

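View pics/top0.png

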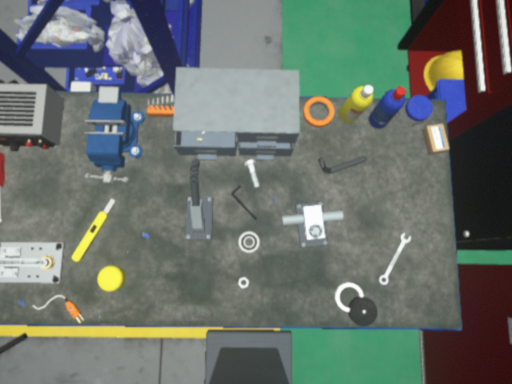

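Run:
```python
from h import *
a=load('top0')['color'];b=load('scene0')['color']
A=cv2.resize(a[145:255,170:350],None,fx=4.4,fy=4.4,interpolation=cv2.INTER_CUBIC)
B=cv2.resize(b[160:290,180:370],None,fx=4.2,fy=4.2,interpolation=cv2.INTER_CUBIC)
cv2.imwrite('pics/ca.png',A[:,:,::-1]);cv2.imwrite('pics/cb.png',B[:,:,::-1])
```

```text
(no output)
```

View pics/ca.png

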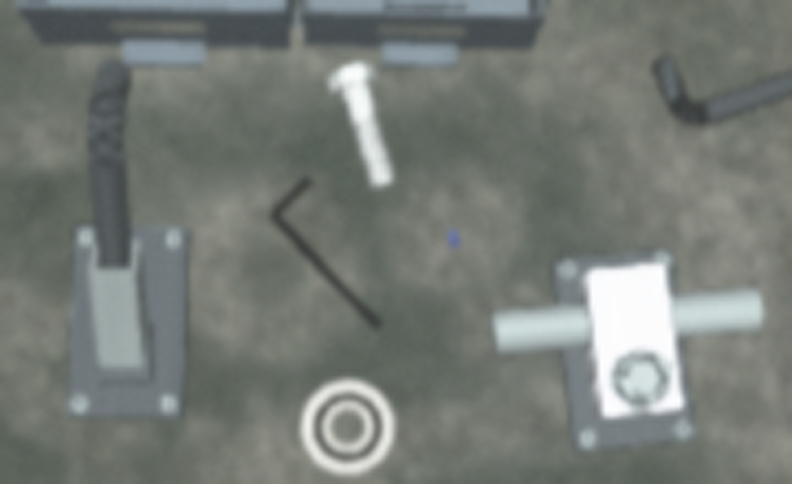

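View pics/cb.png

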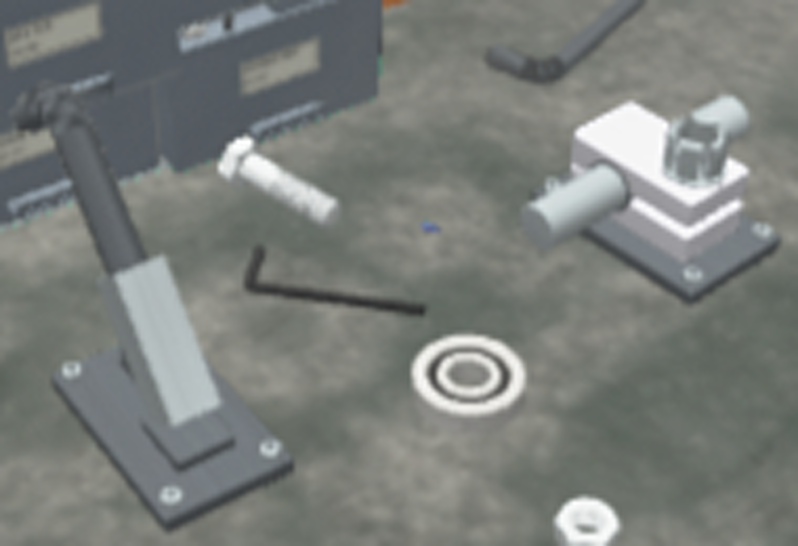

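Run:
```python
from h import *
t=load('top0');s=load('scene0')
P=lambda u,v,z:onz(t,170+u/4.4,145+v/4.4,z)
Q=lambda u,v,z:onz(s,180+u/4.2,160+v/4.2,z)
print('stand bolts top');B=[P(*q,.012) for q in((85,237),(173,237),(168,403),(80,404))]
for b in B:print(b.round(4))
print('mean',np.mean(B,0).round(4), 'yaw',np.degrees(np.arctan2(*((B[0]+B[1]-B[2]-B[3])[[1,0]]))))
print('scene',[Q(*q,.012).round(4).tolist() for q in((70,371),(270,448),(171,494))])
print('clamp');B=[P(*q,.012) for q in((570,268),(662,257),(683,428),(588,437))]
for b in B:print(b.round(4))
print('mean',np.mean(B,0).round(4), 'yaw',np.degrees(np.arctan2(*((B[0]+B[1]-B[2]-B[3])[[1,0]]))),np.degrees(np.arctan2(*((B[1]+B[2]-B[0]-B[3])[[1,0]]))))
print('scene',[Q(*q,.012).round(4).tolist() for q in((763,231),(692,273))])
print('screw',P(641,379,.072),Q(702,128,.072))
print('chest bottom top-view',P(40,42,0),P(295,42,0), 'scene', [onz(s,*q,0).round(3).tolist() for q in((180,213),(271,184))])
print('short tip px',P(113,66,.108), 'corner', P(108,110,.141))
```

```text
stand bolts top
[0.6112 0.1577 0.012 ]
[0.612  0.1076 0.012 ]
[0.5177 0.1071 0.012 ]
[0.5165 0.1564 0.012 ]
mean [0.5644 0.1322 0.012 ] yaw 0.5617355751551264
scene [[0.6108, 0.1591, 0.012], [0.5171, 0.1081, 0.012], [0.5177, 0.1578, 0.012]]
clamp
[ 0.5979 -0.1198  0.012 ]
[ 0.6052 -0.1729  0.012 ]
[ 0.508  -0.1834  0.012 ]
[ 0.5022 -0.1295  0.012 ]
mean [ 0.5533 -0.1514  0.012 ] yaw 5.980169339542467 -83.04211940724056
scene [[0.5069, -0.1811, 0.012], [0.5024, -0.1283, 0.012]]
screw [ 0.53089775 -0.14999725  0.072     ] [ 0.53227567 -0.15400948  0.072     ]
chest bottom top-view [0.72848887 0.19099813 0.        ] [0.73146234 0.04099683 0.        ] scene [[0.746, 0.133, 0.0], [0.726, -0.098, 0.0]]
short tip px [0.68819508 0.13270222 0.108     ] corner [0.65719689 0.12973591 0.141     ]
```

Run:
```python
from h import *
a=load('top0')['color'];b=load('scene0')['color']
A=cv2.resize(a[145:245,175:255],None,fx=6,fy=6,interpolation=cv2.INTER_CUBIC)
B=cv2.resize(b[130:290,120:280],None,fx=3.75,fy=3.75,interpolation=cv2.INTER_CUBIC)
B=np.clip(B.astype(float)*1.6,0,255).astype(np.uint8)
A=np.clip(A.astype(float)*1.6,0,255).astype(np.uint8)
cv2.imwrite('pics/cc.png',A[:,:,::-1]);cv2.imwrite('pics/cd.png',B[:,:,::-1])
```

```text
(no output)
```

View pics/cc.png

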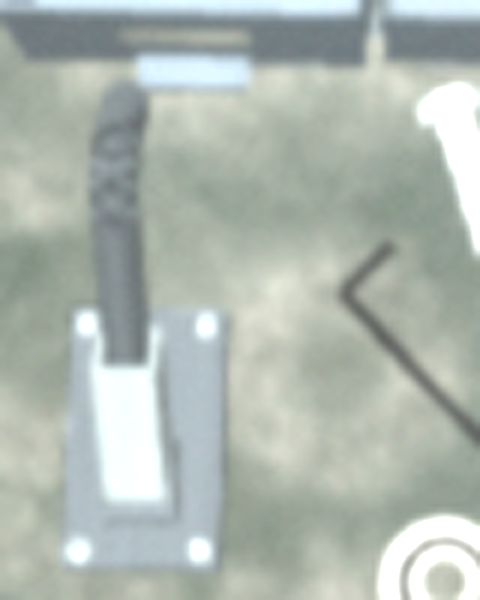

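View pics/cd.png

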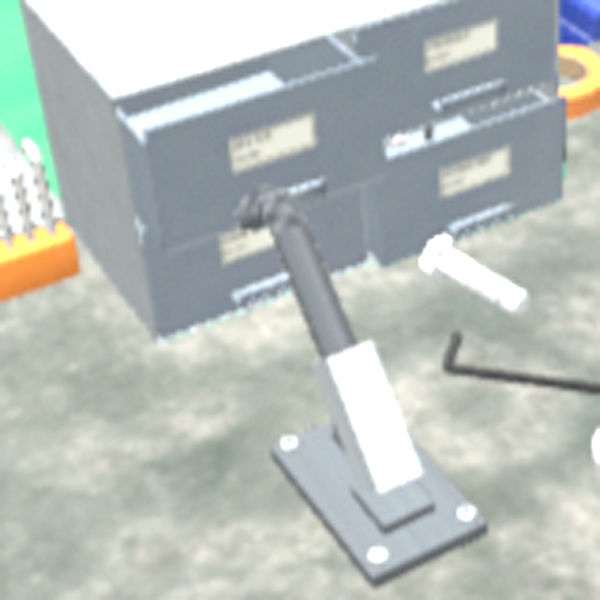

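Run:
```python
from h import *
t=load('top0');s=load('scene0')
a=lambda u,v:(t,175+u/6,145+v/6)
b=lambda u,v:(s,120+u/3.75,130+v/3.75)
print('handle R end',tri([a(250,72),b(326,183)]),'check')
print('lower handle as seen top? ',tri([a(193,72),b(270,290)]))
print('drawer front lower L corner',onz(s,*b(158,337)[1:],0.0))
print('lower handle at scene, if x=.715:')
for q in((235,298),(310,275),(290,190),(326,183)):
    o,d=ray(s,*b(*q)[1:]); 
    for x in(.70,.715,.73): print(q,x,(o+d*(x-o[0])/d[0]).round(3))
for z in(.03,.05,.1,.12): print('top handle z',z,onz(t,*a(193,88)[1:],z).round(3))
# tube mouth, top face upper edge: a(124,366) center ; scene
print('tube upper edge L,R', tri([a(97,370),b(325,362)]),tri([a(158,364),b(373,341)]))
print('tube foot', tri([a(106,505),b(375,492)]),tri([a(170,500),b(425,470)]))
# key arm plane: points on centre line
for q in((124,362),(120,280),(117,215)): 
    print('key y at', q,[onz(t,*a(*q)[1:],z).round(4).tolist() for z in(.09,.12,.14)])
# predict key from origin guess
yaw=np.radians(0.6)
for ox in(.53,.54,.55,.56):
    o=np.array([ox,.132,0]);c=o+[.0964,.001,.1409];tip=c+[.0398,.0004,-.0334];m=o+[.0424,0,.0766]
    print(ox,'corner',((proj(t,c)-[175,145])*6).round(),((proj(s,c)-[120,130])*3.75).round(),'tip',((proj(t,tip)-[175,145])*6).round(),((proj(s,tip)-[120,130])*3.75).round(),'mouth',((proj(t,m)-[175,145])*6).round(),((proj(s,m)-[120,130])*3.75).round())
```

```text
handle R end [0.69786768 0.08428423 0.09926862] check
lower handle as seen top?  [0.71664112 0.11545289 0.02677584]
drawer front lower L corner [0.74586738 0.17595087 0.        ]
lower handle at scene, if x=.715:
(235, 298) 0.7 [0.7   0.143 0.044]
(235, 298) 0.715 [0.715 0.138 0.032]
(235, 298) 0.73 [0.73  0.132 0.02 ]
(310, 275) 0.7 [0.7   0.097 0.04 ]
(310, 275) 0.715 [0.715 0.091 0.028]
(310, 275) 0.73 [0.73  0.084 0.016]
(290, 190) 0.7 [0.7   0.104 0.101]
(290, 190) 0.715 [0.715 0.097 0.09 ]
(290, 190) 0.73 [0.73  0.091 0.079]
(326, 183) 0.7 [0.7   0.082 0.097]
(326, 183) 0.715 [0.715 0.075 0.086]
(326, 183) 0.73 [0.73  0.068 0.075]
top handle z 0.03 [0.709 0.115 0.03 ]
top handle z 0.05 [0.704 0.113 0.05 ]
top handle z 0.1 [0.691 0.107 0.1  ]
top handle z 0.12 [0.687 0.105 0.12 ]
tube upper edge L,R [0.58386313 0.14387762 0.07870157] [0.58534872 0.11846161 0.07963021]
tube foot [0.53538413 0.14538804 0.03121066] [0.53691865 0.11830125 0.03033082]
key y at (124, 362) [[0.5849, 0.1308, 0.09], [0.581, 0.1268, 0.12], [0.5784, 0.1241, 0.14]]
key y at (120, 280) [[0.6169, 0.1337, 0.09], [0.6119, 0.1296, 0.12], [0.6086, 0.1269, 0.14]]
key y at (117, 215) [[0.6425, 0.1359, 0.09], [0.6367, 0.1317, 0.12], [0.6329, 0.129, 0.14]]
0.53 corner [105. 232.] [297. 210.] tip [120. 146.] [267. 227.] mouth [124. 398.] [361. 370.]
0.54 corner [106. 205.] [288. 200.] tip [121. 121.] [258. 218.] mouth [125. 373.] [351. 359.]
0.55 corner [107. 178.] [279. 191.] tip [122.  95.] [250. 209.] mouth [126. 347.] [341. 348.]
0.56 corner [108. 152.] [270. 181.] tip [123.  70.] [242. 200.] mouth [127. 322.] [332. 337.]
```

Run:
```python
from h import *
a=load('top0')['color']
A=cv2.resize(a[115:185,165:305],None,fx=5.6,fy=5.6,interpolation=cv2.INTER_CUBIC)
A=np.clip(A.astype(float)*1.3,0,255).astype(np.uint8)
cv2.imwrite('pics/ce.png',A[:,:,::-1])
```

```text
(no output)
```

View pics/ce.png

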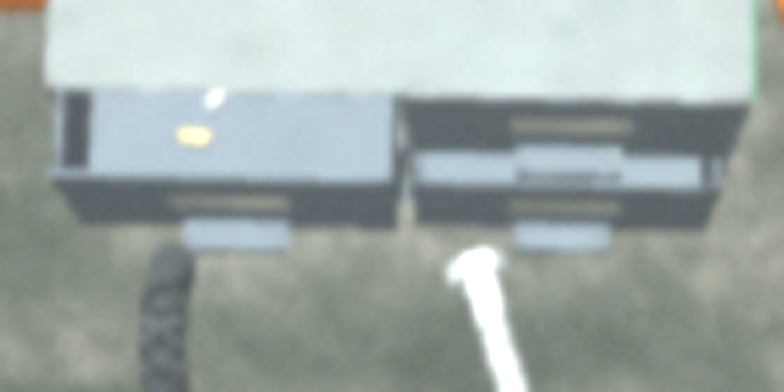

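Run:
```python
from h import *
t=load('top0');s=load('scene0')
a=lambda u,v:(t,165+u/5.6,115+v/5.6)
b=lambda u,v:(s,120+u/3.75,130+v/3.75)
def T(p,q):
    l=[a(*p),b(*q)];P=tri(l);print(P.round(4),[(proj(c,P)-[u,v]).round(1).tolist() for c,u,v in l])
print('upper left drawer top L'); T((55,182),(148,130))
print('chest top front L'); T((46,86),(118,100))
print('upper L drawer bottom R (top) '); T((398,226),(362,186))
print('handle RR'); T((288,250),(326,183)); T((288,220),(326,183))
print('lower right drawer bottomL'); T((415,228),(375,262))
print('handle L at z .1',onz(t,*a(183,250)[1:],.1),onz(t,*a(288,250)[1:],.1))
```

```text
upper left drawer top L
[0.7033 0.1736 0.161 ] [[-0.7, -0.4], [0.9, 0.2]]
chest top front L
[0.7409 0.1769 0.1617] [[0.2, 0.1], [-0.3, -0.1]]
upper L drawer bottom R (top) 
[0.714  0.0463 0.073 ] [[-2.2, -1.5], [3.0, 0.4]]
handle RR
[0.6915 0.0856 0.103 ] [[-0.1, -0.1], [0.2, 0.0]]
[0.704  0.0836 0.096 ] [[1.1, 0.8], [-1.5, -0.3]]
lower right drawer bottomL
[0.7285 0.0379 0.0069] [[-1.0, -0.7], [1.4, 0.2]]
handle L at z .1 [0.69111302 0.12919388 0.1       ] [0.69196426 0.08551948 0.1       ]
```

```bash
python3 - <<'E'
from h import *
t=load('top0');s=load('scene0')
a=lambda u,v:(t,165+u/5.6,115+v/5.6)
b=lambda u,v:(s,120+u/3.75,130+v/3.75)
l=[a(172,247),b(238,212)];P=tri(l);print(P,[(proj(c,P)-[u,v]).round(1).tolist() for c,u,v in l])
E
python3 -m inch '[{"x":0.05,"y":0.04,"z":0.02,"yaw":-4},{"x":0.1,"y":0.08,"z":0.03,"yaw":-8},{"x":0.15,"y":0.13,"z":0.03,"yaw":-12},{"x":0.19,"y":0.18,"z":0.03,"yaw":-18},{"x":0.22,"y":0.23,"z":0.03,"yaw":-18},{"x":0.25,"y":0.29,"z":0.03,"yaw":-18},{"x":0.27,"y":0.35,"z":0.03,"yaw":-18},{"x":0.29,"y":0.41,"z":0.03,"yaw":-18},{"x":0.30,"y":0.47,"z":0.03,"yaw":-18},{"x":0.30,"y":0.53,"z":0.03,"yaw":-18},{"x":0.30,"y":0.59,"z":0.03,"yaw":-18},{"x":0.30,"y":0.64,"z":0.03,"yaw":-18}]'
```

```text
[0.69303155 0.13544443 0.10193935] [[-0.8, -0.5], [1.1, 0.2]]validation failed for argument at $[0]...
```

```bash
python3 -m inch '[{"y":0.04},{"y":0.08},{"y":0.084}]'
python3 - <<'E'
from h import *
snap('wrist','w1');snap('top','top1');st()
E
```

```text
{'t': 0.25, 'ee_pos': [0.1929, -0.5943, 0.3034], 'tcp_rot': [-0.1562, 0.9877, 0.0005, -0.0001], 'ft_force': [-0.6793, -0.4621, -0.0806], 'wrist_torque': [0.0037, 0.0134, 0.004], 'finger_gap': 0.0855}validation failed for argument at $[0]...
```

View pics/w1.png

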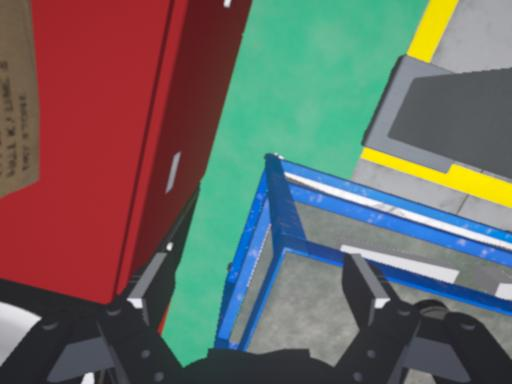

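```bash
python3 -m inch '[{"fingers":1,"x":0.05,"y":0.04,"z":0.02,"yaw":-4},{"fingers":1,"x":0.1,"y":0.08,"z":0.03,"yaw":-8},{"fingers":1,"x":0.15,"y":0.12,"z":0.03,"yaw":-12},{"fingers":1,"x":0.19,"y":0.17,"z":0.03,"yaw":-18},{"fingers":1,"x":0.22,"y":0.22,"z":0.03,"yaw":-18},{"fingers":1,"x":0.25,"y":0.27,"z":0.03,"yaw":-18},{"fingers":1,"x":0.27,"y":0.33,"z":0.03,"yaw":-18},{"fingers":1,"x":0.29,"y":0.39,"z":0.03,"yaw":-18},{"fingers":1,"x":0.30,"y":0.45,"z":0.03,"yaw":-18},{"fingers":1,"x":0.30,"y":0.51,"z":0.03,"yaw":-18},{"fingers":1,"x":0.30,"y":0.57,"z":0.03,"yaw":-18},{"fingers":1,"x":0.30,"y":0.63,"z":0.03,"yaw":-18}]'
```

```text
t: 1.75
ee_pos: [0.4926, 0.0375, 0.3341]
tcp_rot: [0.0, 1.0, 0.0, 0.0]
ft_force: [1.3, -0.3, 0.1]
finger_gap: 0.0854
```

```bash
python3 -m inch '[{"fingers":1,"x":0,"y":0.05,"z":0,"yaw":0},{"fingers":1,"x":0,"y":0.094,"z":0,"yaw":0},{"fingers":1,"x":0,"y":0.094,"z":0,"yaw":0}]'
python3 - <<'E'
from h import *
snap('wrist','w1');st()
E
```

```text
t: 2.12
ee_pos: [0.4928, 0.132, 0.3337]
tcp_rot: [-0.002, 1.0, 0.0, -0.0]
ft_force: [-0.3, -0.1, 0.5]
finger_gap: 0.0853
{'t': 2.175, 'ee_pos': [0.4927, 0.1307, 0.3337], 'tcp_rot': [-0.001, 1.0, -0.0001, -0.0003], 'ft_force': [-0.5718, -0.427, -0.0799], 'wrist_torque': [-0.0425, 0.012, 0.0115], 'finger_gap': 0.0854}
```

View pics/w1.png

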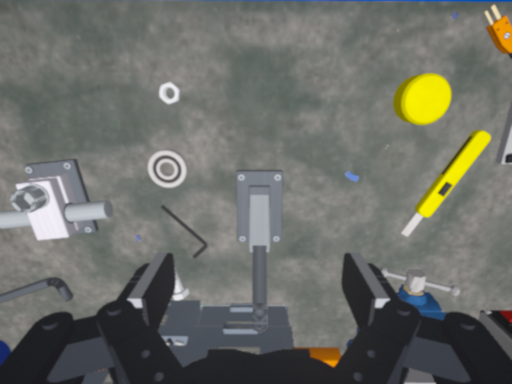

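Run:
```python
from h import *
a=load('w1')['color']
A=cv2.resize(a[235:365,160:310],None,fx=5,fy=4.5,interpolation=cv2.INTER_CUBIC)
A=np.clip(A.astype(float)*1.5,0,255).astype(np.uint8)
cv2.imwrite('pics/cf.png',A[:,:,::-1])
```

```text
(no output)
```

View pics/cf.png

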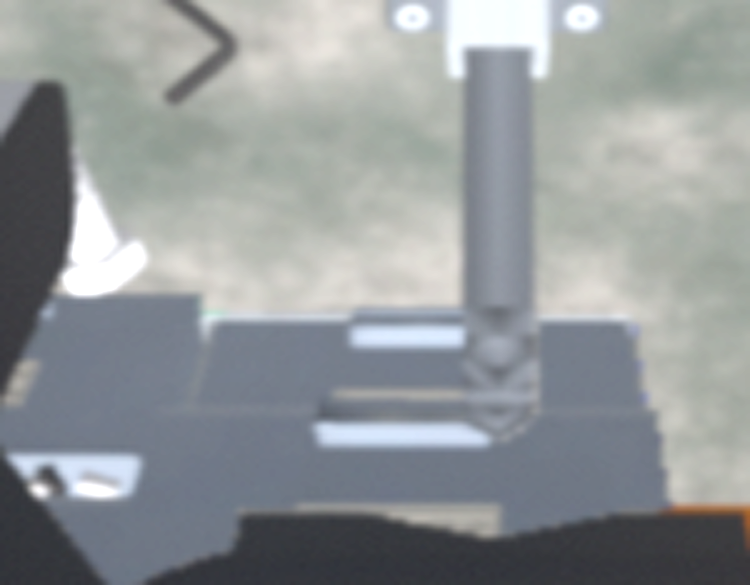

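Run:
```python
from h import *
w=load('w1');t=load('top0');s=load('scene0')
a=lambda u,v:(160+u/5,235+v/4.5)
print('rim upper edge',onz(w,*a(498,75),.0846),onz(w,*a(448,75),.0846),onz(w,*a(548,75),.0846))
print('key y lower,upper',onz(w,*a(500,60),.09),onz(w,*a(501,290),.13))
print('tip end',onz(w,*a(500,438),.108))
P=tri([(w,*a(498,75)),(t,175+127/6,145+367/6),(s,120+349/3.75,130+351/3.75)]);print('rim mid',P)
P=tri([(w,*a(315,425)),(t,165+288/5.6,115+250/5.6),(s,120+326/3.75,130+183/3.75)]);print('handle corner',P)
P=tri([(w,*a(655,410)),(s,120+162/3.75,130+248/3.75)]);print('drawer bottom L',P)
c=np.array([.646,.132,.141])
print(proj(w,c),proj(w,c+[.04,0,-.0334]))
A=cv2.resize(w['color'][150:250,0:120],None,fx=6,fy=6,interpolation=cv2.INTER_CUBIC);cv2.imwrite('pics/cg.png',A[:,:,::-1])
from bench import get_obs;print(np.round(get_obs()['qpos'],3))
```

```text
rim upper edge [0.59276855 0.13372579 0.0846    ] [0.59283243 0.12144941 0.0846    ] [0.59270467 0.14600255 0.0846    ]
key y lower,upper [0.58512058 0.1341246  0.09      ] [0.62723051 0.13440671 0.13      ]
tip end [0.69489528 0.13483288 0.108     ]
rim mid [0.58693961 0.13203903 0.08236879]
handle corner [0.6916487  0.08641583 0.10435806]
drawer bottom L [0.70494911 0.17714003 0.08778402]
[257.96141184 320.12278217] [257.79679262 326.46098236]
[ 0.578  0.166 -0.22  -0.    -1.185 -2.147]
```

View pics/cg.png

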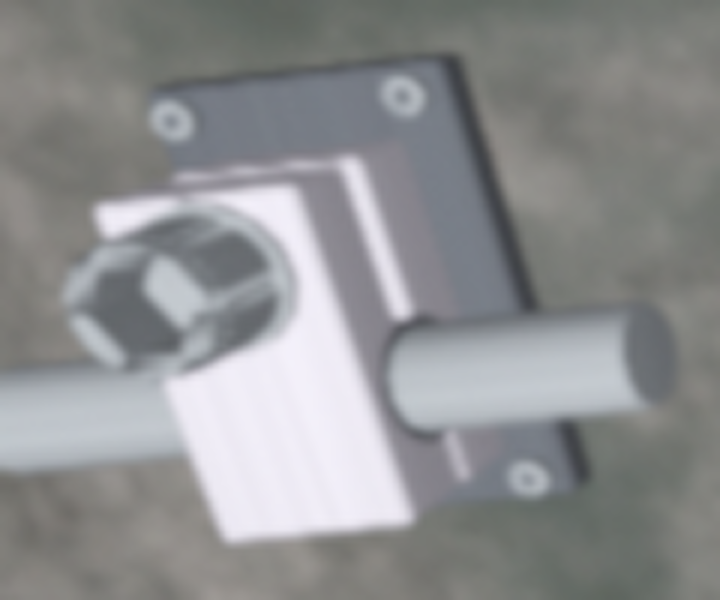

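```bash
python3 -m inch '[{"fingers":1,"x":0.06,"y":0.002,"z":0,"yaw":0},{"fingers":1,"x":0.12,"y":0.002,"z":-0.02,"yaw":0},{"fingers":1,"x":0.136,"y":0.002,"z":-0.06,"yaw":0},{"fingers":1,"x":0.136,"y":0.002,"z":-0.10,"yaw":0},{"fingers":1,"x":0.136,"y":0.002,"z":-0.14,"yaw":0},{"fingers":1,"x":0.136,"y":0.002,"z":-0.162,"yaw":0},{"fingers":1,"x":0.136,"y":0.002,"z":-0.162,"yaw":0}]'
python3 - <<'E'
from h import *
snap('wrist','w2');snap('scene','s2');st()
E
```

```text
t: 3.05
ee_pos: [0.6281, 0.1298, 0.1698]
tcp_rot: [0.001, 1.0, -0.001, -0.002]
ft_force: [-0.0, -0.0, 0.1]
finger_gap: 0.0855
{'t': 3.15, 'ee_pos': [0.6295, 0.1308, 0.1728], 'tcp_rot': [0.0005, 1.0, 0.0, 0.0006], 'ft_force': [0.6899, -0.5722, -0.0406], 'wrist_torque': [-0.0036, -0.0293, -0.0285], 'finger_gap': 0.0853}
```

View pics/w2.png

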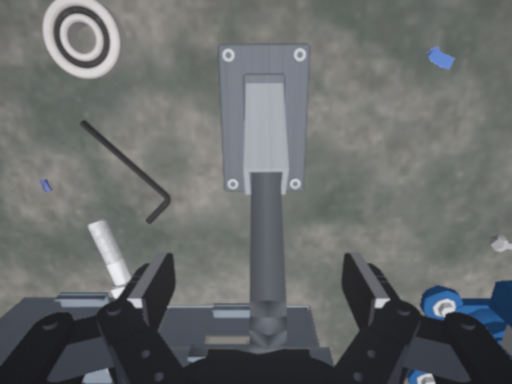

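View pics/s2.png

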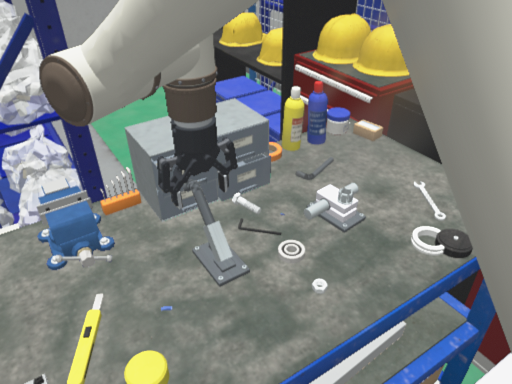

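```bash
python3 - <<'E'
from h import *
w=load('w2')
print(onz(w,267,250,.108),onz(w,267.5,300,.125))
E
python3 -m inch '[{"fingers":1,"x":0,"y":0.003,"z":0,"yaw":0},{"fingers":-1,"x":0,"y":0.003,"z":0,"yaw":0},{"fingers":-1,"x":0,"y":0.003,"z":0,"yaw":0},{"fingers":-1,"x":0,"y":0.003,"z":0,"yaw":0},{"fingers":-1,"x":0,"y":0.003,"z":0,"yaw":0},{"fingers":-1,"x":0,"y":0.003,"z":0,"yaw":0},{"fingers":-1,"x":0,"y":0.003,"z":0,"yaw":0},{"fingers":-1,"x":0,"y":0.003,"z":0,"yaw":0}]'
python3 - <<'E'
from h import *
snap('wrist','w3');st()
E
```

```text
[0.61899054 0.13343815 0.108     ] [0.63586426 0.13337278 0.125     ]
t: 4.15
ee_pos: [0.629, 0.1345, 0.1721]
tcp_rot: [0.0, 1.0, -0.0, 0.0]
ft_force: [-0.2, -1.2, 3.2]
finger_gap: 0.0163
{'t': 4.2, 'ee_pos': [0.6289, 0.1345, 0.1721], 'tcp_rot': [0.0001, 1.0, -0.0001, 0.0], 'ft_force': [-1.3651, 0.0761, 2.4174], 'wrist_torque': [-0.2996, 0.3751, 0.0861], 'finger_gap': 0.0159}
```

View pics/w3.png

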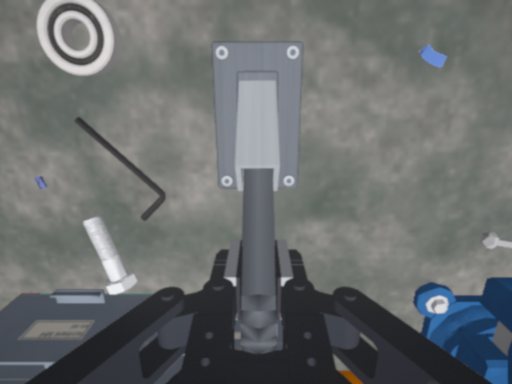

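```bash
python3 -m inch '[{"fingers":-1,"x":0.0032,"y":0,"z":0.0038,"yaw":0},{"fingers":-1,"x":0.0064,"y":0,"z":0.0077,"yaw":0},{"fingers":-1,"x":0.0096,"y":0,"z":0.0115,"yaw":0},{"fingers":-1,"x":0.0129,"y":0,"z":0.0153,"yaw":0}]'; python3 -m inch '[{"fingers":-1,"x":0.0019,"y":0,"z":0.0023,"yaw":0},{"fingers":-1,"x":0.0019,"y":0,"z":0.0023,"yaw":0}]'
```

```text
t: 4.7
ee_pos: [0.6414, 0.1345, 0.1868]
tcp_rot: [0.0, 1.0, -0.0, -0.001]
ft_force: [-4.5, -0.3, -8.9]
finger_gap: 0.0157
t: 4.95
ee_pos: [0.6417, 0.1344, 0.1871]
tcp_rot: [0.001, 1.0, -0.0, -0.003]
ft_force: [-5.3, 0.9, -9.0]
finger_gap: 0.0161
```

Run:
```python
from h import *
c=snap('scene','s4');snap('top','t4');st()
A=cv2.resize(c['color'][130:260,140:270],None,fx=4.5,fy=4.5,interpolation=cv2.INTER_CUBIC);A=np.clip(A.astype(float)*1.5,0,255).astype(np.uint8);cv2.imwrite('pics/ch.png',A[:,:,::-1])
```

```text
{'t': 5.05, 'ee_pos': [0.6417, 0.1344, 0.1871], 'tcp_rot': [0.0007, 1.0, -0.0004, -0.0032], 'ft_force': [-5.1878, 1.0083, -9.8461], 'wrist_torque': [0.4156, 1.031, -0.0003], 'finger_gap': 0.0162}
```

View pics/ch.png

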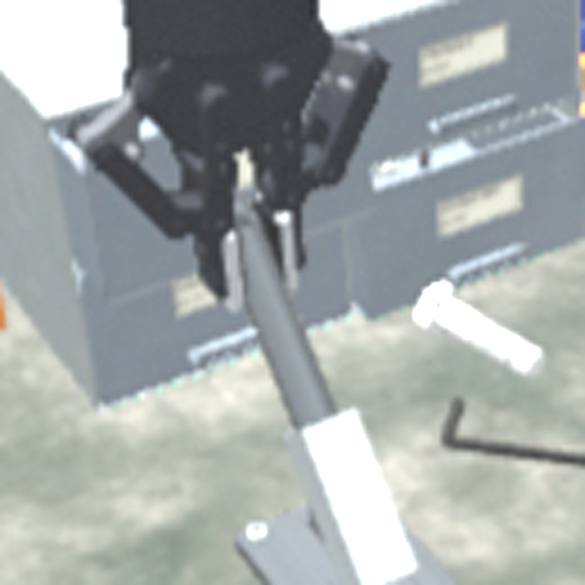

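```bash
python3 -m inch '[{"fingers":-1,"x":0.0019,"y":0,"z":0.0023,"yaw":0},{"fingers":-1,"x":0.0019,"y":0,"z":0.0023,"yaw":0}]';python3 - <<'E'
from h import *
st()
t=snap('top','t5');a=cv2.resize(t['color'][115:185,165:305],None,fx=5.6,fy=5.6,interpolation=cv2.INTER_CUBIC);cv2.imwrite('pics/ci.png',np.clip(a[:,:,::-1]*1.3,0,255))
E
```

```text
t: 5.3
ee_pos: [0.6421, 0.1343, 0.1875]
tcp_rot: [0.001, 1.0, -0.001, -0.006]
ft_force: [-7.9, 1.2, -12.6]
finger_gap: 0.0161
{'t': 5.3, 'ee_pos': [0.6421, 0.1343, 0.1875], 'tcp_rot': [0.001, 1.0, -0.0006, -0.0057], 'ft_force': [-7.8772, 1.2299, -12.5868], 'wrist_torque': [0.5216, 1.4585, 0.0107], 'finger_gap': 0.0161}[ WARN:0@1.282] global loadsave.cpp:1063 imwrite_ Unsupported depth image for selected encoder is fallbacked to CV_8U.
```

View pics/ci.png

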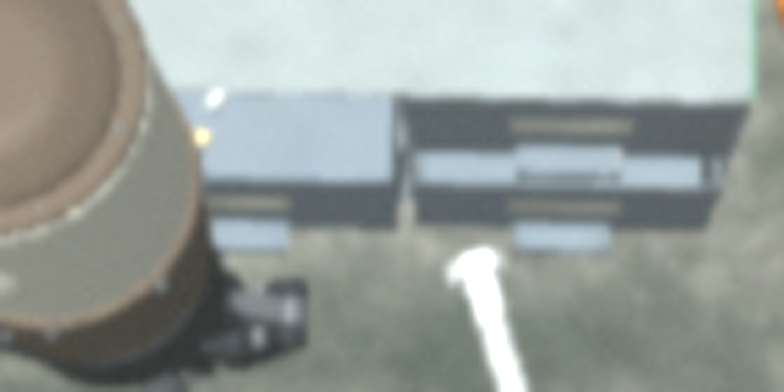

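```bash
python3 -m inch '[{"fingers":-1,"x":-0.004,"y":0,"z":-0.0048,"yaw":0},{"fingers":-1,"x":-0.0077,"y":0,"z":-0.0092,"yaw":0},{"fingers":-1,"x":-0.0077,"y":0,"z":-0.0092,"yaw":0}]';python3 -m inch '[{"fingers":-1,"x":0.0013,"y":0,"z":0.0015,"yaw":0},{"fingers":-1,"x":0.0013,"y":0,"z":0.0015,"yaw":0}]';python3 -m inch '[{"fingers":-1,"x":0.0013,"y":0,"z":0.0015,"yaw":0},{"fingers":-1,"x":0.0013,"y":0,"z":0.0015,"yaw":0}]';python3 -c "
from h import *
st()"
```

```text
t: 5.72
ee_pos: [0.6382, 0.1346, 0.1831]
tcp_rot: [0.0, 1.0, 0.0, 0.001]
ft_force: [-0.7, 0.3, -4.0]
finger_gap: 0.0161
t: 5.98
ee_pos: [0.6398, 0.1346, 0.1846]
tcp_rot: [0.0, 1.0, 0.0, 0.001]
ft_force: [0.1, 0.0, -2.1]
finger_gap: 0.0157
t: 6.22
ee_pos: [0.6409, 0.1346, 0.1858]
tcp_rot: [0.0, 1.0, 0.0, 0.0]
ft_force: [-0.9, -0.6, -3.0]
finger_gap: 0.0157
{'t': 6.225, 'ee_pos': [0.6409, 0.1346, 0.1858], 'tcp_rot': [0.0002, 1.0, 0.0001, 0.0004], 'ft_force': [-0.9055, -0.5668, -3.0128], 'wrist_torque': [-0.0545, 0.0174, 0.0365], 'finger_gap': 0.0157}
```

```bash
python3 -m inch '[{"fingers":-1,"x":0.005,"y":0,"z":0.005,"yaw":0},{"fingers":-1,"x":0.009,"y":0,"z":0.009,"yaw":0},{"fingers":-1,"x":0.012,"y":0,"z":0.012,"yaw":0},{"fingers":-1,"x":0.012,"y":0,"z":0.012,"yaw":0}]';python3 -c "
from h import *
st()"
```

```text
t: 6.72
ee_pos: [0.6435, 0.1342, 0.1879]
tcp_rot: [0.002, 1.0, -0.002, -0.014]
ft_force: [-15.3, 4.0, -19.2]
finger_gap: 0.0162
{'t': 6.725, 'ee_pos': [0.6435, 0.1342, 0.1879], 'tcp_rot': [0.002, 0.9999, -0.0016, -0.0145], 'ft_force': [-15.2955, 3.9835, -19.2238], 'wrist_torque': [1.2631, 3.5265, -0.0066], 'finger_gap': 0.0162}
```

```bash
python3 -m inch '[{"fingers":-1,"x":-0.008,"y":0,"z":-0.008,"yaw":0},{"fingers":-1,"x":-0.014,"y":0,"z":-0.0145,"yaw":0},{"fingers":-1,"x":-0.014,"y":0,"z":-0.0145,"yaw":0}]';python3 -m inch '[{"fingers":-1,"x":0,"y":0,"z":0,"yaw":5},{"fingers":-1,"x":0,"y":0,"z":0,"yaw":10},{"fingers":-1,"x":0,"y":0,"z":0,"yaw":10}]';python3 -c "
from h import *
st()"
```

```text
t: 7.1
ee_pos: [0.6381, 0.1345, 0.1838]
tcp_rot: [0.0, 1.0, 0.0, -0.0]
ft_force: [-4.5, 0.8, 0.2]
finger_gap: 0.0162
t: 7.48
ee_pos: [0.6387, 0.1364, 0.1835]
tcp_rot: [-0.082, 0.997, 0.004, 0.001]
ft_force: [-4.4, 5.2, 0.0]
finger_gap: 0.0161
{'t': 7.475, 'ee_pos': [0.6387, 0.1364, 0.1835], 'tcp_rot': [-0.0821, 0.9966, 0.0036, 0.0013], 'ft_force': [-4.3567, 5.1545, 0.0478], 'wrist_torque': [2.5851, 1.4679, -1.9785], 'finger_gap': 0.0161}
```

```bash
python3 -m inch '[{"fingers":-1,"x":0,"y":0,"z":0,"yaw":5},{"fingers":-1,"x":0,"y":0,"z":0,"yaw":8},{"fingers":-1,"x":0,"y":0,"z":0,"yaw":8}]';python3 - <<'E'
from h import *
st()
w=snap('wrist','w6');s=snap('scene','s6')
A=cv2.resize(w['color'][120:384,120:400],None,fx=2.2,fy=2.2,interpolation=cv2.INTER_CUBIC);cv2.imwrite('pics/cj.png',np.clip(A[:,:,::-1]*1.3,0,255).astype(np.uint8))
E
```

```text
t: 7.85
ee_pos: [0.639, 0.1368, 0.1832]
tcp_rot: [-0.145, 0.989, 0.006, 0.003]
ft_force: [-4.3, 6.5, -1.4]
finger_gap: 0.0159
{'t': 7.85, 'ee_pos': [0.639, 0.1368, 0.1832], 'tcp_rot': [-0.1447, 0.9895, 0.0063, 0.0029], 'ft_force': [-4.2522, 6.5095, -1.4219], 'wrist_torque': [4.06, 1.2481, -4.6827], 'finger_gap': 0.0159}
```

View pics/cj.png

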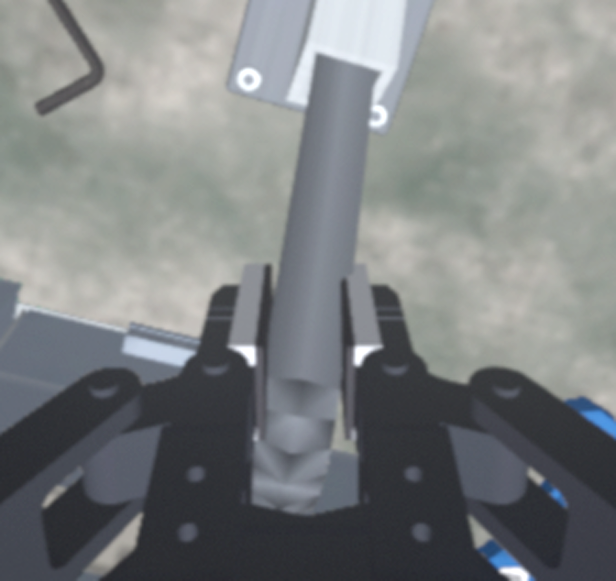

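```bash
python3 -m inch '[{"fingers":-1,"x":0,"y":0,"z":0,"yaw":-9},{"fingers":-1,"x":0,"y":0,"z":0,"yaw":-18},{"fingers":-1,"x":-0.005,"y":0,"z":-0.006,"yaw":-18},{"fingers":-1,"x":-0.009,"y":0,"z":-0.011,"yaw":-18},{"fingers":0,"x":-0.009,"y":0,"z":-0.011,"yaw":-18},{"fingers":0,"x":-0.009,"y":0,"z":-0.011,"yaw":-18}]';python3 - <<'E'
from h import *
st()
w=snap('wrist','w7')
A=cv2.resize(w['color'][120:384,120:400],None,fx=2.2,fy=2.2,interpolation=cv2.INTER_CUBIC);cv2.imwrite('pics/ck.png',np.clip(A[:,:,::-1]*1.3,0,255).astype(np.uint8))
E
```

```text
t: 8.7
ee_pos: [0.6303, 0.1351, 0.1723]
tcp_rot: [0.0, 1.0, 0.001, 0.001]
ft_force: [-0.2, -0.1, 0.8]
finger_gap: 0.0428
{'t': 8.7, 'ee_pos': [0.6303, 0.1351, 0.1723], 'tcp_rot': [0.0, 1.0, 0.0006, 0.0011], 'ft_force': [-0.1883, -0.0844, 0.7714], 'wrist_torque': [-0.0248, -0.0137, -0.0032], 'finger_gap': 0.0428}
```

View pics/ck.png

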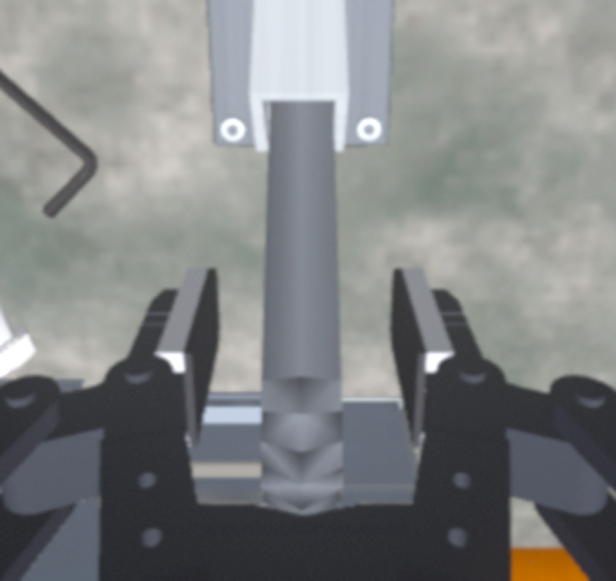

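```bash
python3 -m inch '[{"fingers":0,"x":0.01,"y":0,"z":0.014,"yaw":0},{"fingers":0,"x":0.03,"y":0,"z":0.014,"yaw":0},{"fingers":0,"x":0.044,"y":0,"z":0.014,"yaw":0},{"fingers":0,"x":0.044,"y":0.01,"z":0.014,"yaw":0},{"fingers":0,"x":0.044,"y":0.016,"z":0.014,"yaw":0},{"fingers":0,"x":0.044,"y":0.020,"z":0.014,"yaw":0},{"fingers":0,"x":0.044,"y":0.020,"z":0.014,"yaw":0}]';python3 - <<'E'
from h import *
st()
w=snap('wrist','w8')
A=cv2.resize(w['color'][120:384,120:400],None,fx=2.2,fy=2.2,interpolation=cv2.INTER_CUBIC);cv2.imwrite('pics/cl.png',np.clip(A[:,:,::-1]*1.3,0,255).astype(np.uint8))
E
```

```text
t: 9.62
ee_pos: [0.6737, 0.1507, 0.186]
tcp_rot: [-0.0, 1.0, -0.004, -0.001]
ft_force: [5.6, -13.5, -0.8]
finger_gap: 0.0425
{'t': 9.625, 'ee_pos': [0.6737, 0.1507, 0.186], 'tcp_rot': [-0.0, 1.0, -0.0035, -0.0007], 'ft_force': [5.6455, -13.5363, -0.8449], 'wrist_torque': [-3.894, -1.4197, 0.1669], 'finger_gap': 0.0425}
```

View pics/cl.png

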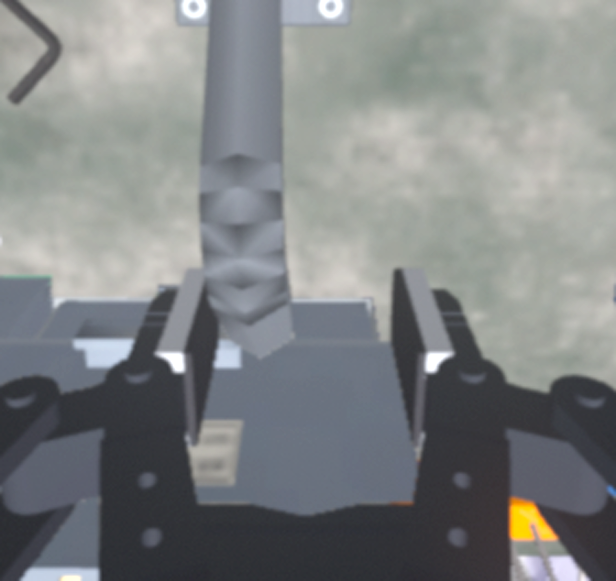

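```bash
python3 -m inch '[{"fingers":0,"x":0,"y":-0.015,"z":0,"yaw":0},{"fingers":0,"x":0,"y":-0.02,"z":0.03,"yaw":0},{"fingers":0,"x":0,"y":-0.02,"z":0.07,"yaw":0},{"fingers":-1,"x":0,"y":-0.06,"z":0.07,"yaw":0},{"fingers":-1,"x":0.005,"y":-0.07,"z":0.07,"yaw":0},{"fingers":-1,"x":0.005,"y":-0.07,"z":0.05,"yaw":0},{"fingers":-1,"x":0.005,"y":-0.07,"z":0.014,"yaw":0},{"fingers":-1,"x":0.015,"y":-0.07,"z":0.014,"yaw":0},{"fingers":-1,"x":0.025,"y":-0.07,"z":0.014,"yaw":0},{"fingers":-1,"x":0.035,"y":-0.07,"z":0.014,"yaw":0}]';python3 - <<'E'
from h import *
st()
w=snap('wrist','w9');
A=cv2.resize(w['color'][120:384,120:400],None,fx=2.2,fy=2.2,interpolation=cv2.INTER_CUBIC);cv2.imwrite('pics/cm.png',np.clip(A[:,:,::-1]*1.3,0,255).astype(np.uint8))
E
```

```text
t: 10.92
ee_pos: [0.6962, 0.085, 0.2]
tcp_rot: [0.001, 1.0, -0.002, -0.02]
ft_force: [-56.3, 10.3, 27.5]
finger_gap: -0.0001
{'t': 10.925, 'ee_pos': [0.6962, 0.085, 0.2], 'tcp_rot': [0.0005, 0.9998, -0.0021, -0.0196], 'ft_force': [-56.3151, 10.2547, 27.5028], 'wrist_torque': [2.6456, 14.7699, -0.0089], 'finger_gap': -0.0001}
```

View pics/cm.png

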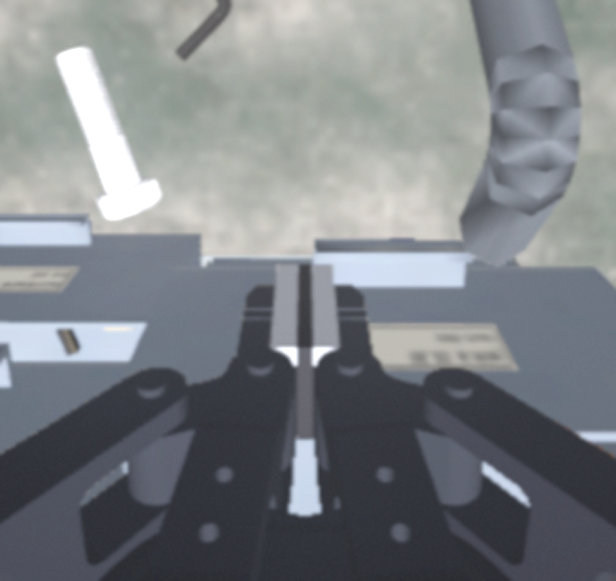

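```bash
python3 -m inch '[{"fingers":-1,"x":-0.02,"y":0,"z":0,"yaw":0},{"fingers":-1,"x":-0.04,"y":0,"z":0,"yaw":0},{"fingers":-1,"x":-0.06,"y":0,"z":0,"yaw":0}]'
python3 - <<'E'
from h import *
w=load('w7')
f=lambda p:((proj(w,p)-[120,120])*2.2).round(1)
for L in(.025,.027,.029):
  print(L,f([.585,.1345,.0846]),f([.585+.766*L,.1345,.0846-.643*L]))
print(f([.585,.1345-.0125,.0846]),f([.585,.1345+.0125,.0846]))
st()
t=snap('wrist','w10')
E
```

```text
t: 11.35
ee_pos: [0.6497, 0.0852, 0.2025]
tcp_rot: [-0.0, 1.0, 0.001, 0.002]
ft_force: [-0.2, -0.2, -0.3]
finger_gap: 0.0001
0.025 [304.2 103.6] [303.9 156.3]
0.027 [304.2 103.6] [303.9 159.9]
0.029 [304.2 103.6] [303.9 163.6]
[253.9 103.5] [354.4 103.7]
{'t': 11.35, 'ee_pos': [0.6497, 0.0852, 0.2025], 'tcp_rot': [-0.0002, 1.0, 0.0005, 0.0022], 'ft_force': [-0.1561, -0.1602, -0.316], 'wrist_torque': [0.0159, 0.0047, -0.0076], 'finger_gap': 0.0001}
```

View pics/w10.png

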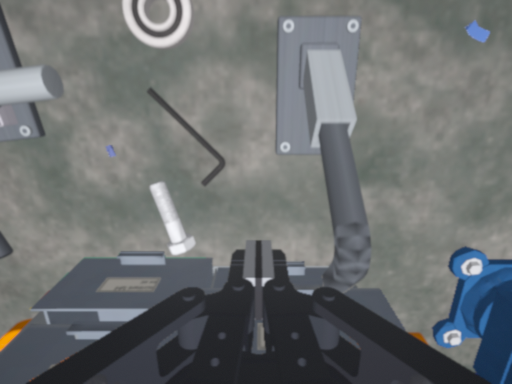

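```bash
cat > plan.py <<'E'
import numpy as np
# slant frame: u along slant from bore floor (up), v perpendicular towards front/down (.766,-.643). key ref: far end at (u0,v0), tilt th (positive = top toward robot, i.e. -v)
D=np.array([.643,.766]);N=np.array([.766,-.643]);O=np.array([.552,.026])
h=8.5
def key():
    P=[]
    for t in np.linspace(0,1,30):
        P+= [(3+t*(135-3), h),(3+t*(132-3),-h)]
    P+=[(0,h-3),(0,-h+3)]
    # short arm from corner (150,0) along +v to 52
    for t in np.linspace(0,1,15): P+=[(150+h, 10+t*39),(150-h,18+t*31)]
    P+=[(150+h-3,52),(150-h+3,52)]
    # outer bend approx
    for a in np.radians([0,30,60,90]): P.append((150-9.5+ (9.5+h)*np.sin(a)*1.0, 9.5-(9.5+h)*np.cos(a)))
    return np.array(P)
K=key()
def inside(P,c,fx,zt):
    # returns max penetration mm
    u,v=P.T; pen=-1e9
    W=h+c/2
    m=(u<66)
    pen=max(pen,(np.abs(v[m])-W).max() if m.any() else -1e9)
    if (u<0).any(): pen=max(pen,(-u[u<0]).max())
    xz=O*1000+np.outer(u,D)+np.outer(v,N)
    d=np.minimum(np.minimum(xz[:,0]-fx, zt-xz[:,1]), xz[:,1]-80)
    return max(pen,d.max())
def tubecorner(th,u0,v0,c):
    # tube mouth corners (66,±W) must be outside key arm strip
    W=h+c/2; cs,sn=np.cos(th),np.sin(th); pen=-9e9
    for vv in(W,-W):
        d=np.array([66-u0,vv-v0]); a=d[0]*cs-d[1]*sn; b=d[0]*sn+d[1]*cs
        if 3<a<130: pen=max(pen,h-abs(b))
    return pen
def best(s,c,fx,zt):
    b=(9e9,)
    for th in np.radians(np.arange(0,40,.5)):
        R=np.array([[np.cos(th),-np.sin(th)],[np.sin(th),np.cos(th)]])
        for v0 in np.arange(-c/2-1,c/2+4.1,.5):
            # (a,b)->(u,v): tilt top toward -v
            P=np.c_[s+K[:,0]*np.cos(th)+K[:,1]*np.sin(th), v0-K[:,0]*np.sin(th)+K[:,1]*np.cos(th)]
            p=max(inside(P,c,fx,zt),tubecorner(th,s,v0,c))
            if p<b[0]: b=(p,np.degrees(th),v0)
    return b
if __name__=='__main__':
  for c in(2,3,4):
    for fx,zt in((704.5,161),(707,161)):
      print(c,fx,[ (s,round(best(s,c,fx,zt)[0],1)) for s in range(20,68,6)])
E
python3 plan.py
```

```text
2 704.5 [(20, np.float64(-0.6)), (26, np.float64(0.1)), (32, np.float64(0.6)), (38, np.float64(0.9)), (44, np.float64(0.3)), (50, np.float64(0.1)), (56, np.float64(-0.5)), (62, np.float64(-2.1))]
2 707 [(20, np.float64(-1.0)), (26, np.float64(-0.4)), (32, np.float64(0.2)), (38, np.float64(0.6)), (44, np.float64(0.3)), (50, np.float64(-0.0)), (56, np.float64(-0.5)), (62, np.float64(-2.1))]
3 704.5 [(20, np.float64(-1.0)), (26, np.float64(-0.2)), (32, np.float64(0.1)), (38, np.float64(0.5)), (44, np.float64(-0.0)), (50, np.float64(-0.2)), (56, np.float64(-1.0)), (62, np.float64(-2.6))]
3 707 [(20, np.float64(-1.5)), (26, np.float64(-0.6)), (32, np.float64(-0.3)), (38, np.float64(0.1)), (44, np.float64(-0.0)), (50, np.float64(-0.5)), (56, np.float64(-1.0)), (62, np.float64(-2.6))]
4 704.5 [(20, np.float64(-1.3)), (26, np.float64(-0.7)), (32, np.float64(-0.3)), (38, np.float64(-0.0)), (44, np.float64(-0.5)), (50, np.float64(-0.7)), (56, np.float64(-1.4)), (62, np.float64(-3.1))]
4 707 [(20, np.float64(-2.0)), (26, np.float64(-1.1)), (32, np.float64(-0.6)), (38, np.float64(-0.4)), (44, np.float64(-0.5)), (50, np.float64(-1.0)), (56, np.float64(-1.5)), (62, np.float64(-3.1))]
```

```bash
cat >> plan.py <<'E'
  print('path')
  for s in range(14,76,6):
    p,th,v0=best(s,2.4,704.5,161); t=np.radians(th)
    for a in(120,):
      u=s+a*np.cos(t); v=v0-a*np.sin(t); g=O*1000+u*D+v*N
      print(s,round(p,2),th,v0,'grasp',g.round(1))
E
python3 plan.py | sed -n '/path/,$p'
```

```text
path
14 -1.0 0.0 -0.20000000000000018 grasp [638.  128.8]
20 -0.7 1.0 0.2999999999999998 grasp [640.6 134.4]
26 -0.04 3.5 1.2999999999999998 grasp [641.1 141.5]
32 0.42 5.5 1.7999999999999998 grasp [641.9 148.2]
38 0.6 8.0 2.3 grasp [641.8 155.4]
44 0.14 7.499999999999999 1.7999999999999998 grasp [646.2 159.8]
50 -0.05 10.0 1.7999999999999998 grasp [645.6 167.1]
56 -0.55 10.0 1.2999999999999998 grasp [649. 172.]
62 -2.38 7.499999999999999 1.7999999999999998 grasp [657.7 173.5]
68 -36.34 21.0 -2.2 grasp [633.1 193. ]
74 -64.17 39.5 -2.2 grasp [599.  204.1]
```

```bash
python3 -m inch '[{"fingers":0.3,"x":0,"y":0,"z":0.05,"yaw":0},{"fingers":0.3,"x":-0.0195,"y":0.049,"z":0.05,"yaw":0},{"fingers":0.3,"x":-0.0195,"y":0.049,"z":0.03,"yaw":0},{"fingers":0.3,"x":-0.0195,"y":0.049,"z":-0.02,"yaw":0},{"fingers":0.3,"x":-0.0195,"y":0.049,"z":-0.0305,"yaw":0},{"fingers":-1,"x":-0.0195,"y":0.049,"z":-0.0305,"yaw":0},{"fingers":-1,"x":-0.0195,"y":0.049,"z":-0.0305,"yaw":0},{"fingers":-1,"x":-0.0195,"y":0.049,"z":-0.0305,"yaw":0},{"fingers":-1,"x":-0.0195,"y":0.049,"z":-0.0305,"yaw":0}]';python3 -c "
from h import *
snap('wrist','w11')
st()"
```

```text
t: 12.52
ee_pos: [0.6306, 0.1338, 0.1721]
tcp_rot: [-0.0, 1.0, 0.001, 0.003]
ft_force: [1.0, 0.1, 5.7]
finger_gap: 0.0161
{'t': 12.575, 'ee_pos': [0.6306, 0.1338, 0.1721], 'tcp_rot': [-0.0003, 1.0, 0.0005, 0.0026], 'ft_force': [1.5505, 0.9795, 7.571], 'wrist_torque': [-0.2434, -0.382, 0.0678], 'finger_gap': 0.0163}
```

View pics/w11.png

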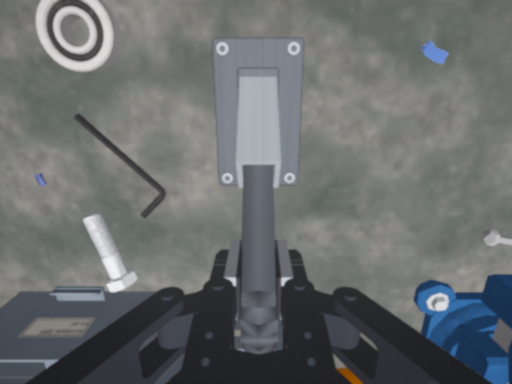

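```bash
python3 -m inch '[{"fingers":-1,"x":0.004,"y":0,"z":0.005,"yaw":0},{"fingers":-1,"x":0.008,"y":0,"z":0.010,"yaw":0},{"fingers":-1,"x":0.0105,"y":0,"z":0.014,"yaw":0},{"fingers":-1,"x":0.0105,"y":0,"z":0.018,"yaw":0},{"fingers":-1,"x":0.0105,"y":0,"z":0.022,"yaw":0},{"fingers":-1,"x":0.0105,"y":0,"z":0.022,"yaw":0}]';python3 -c "
from h import *
st()"
```

```text
t: 13.32
ee_pos: [0.6397, 0.1336, 0.1919]
tcp_rot: [0.0, 1.0, 0.0, 0.0]
ft_force: [2.3, -0.1, -6.0]
finger_gap: 0.016
{'t': 13.325, 'ee_pos': [0.6397, 0.1336, 0.1919], 'tcp_rot': [0.0001, 1.0, 0.0001, 0.0004], 'ft_force': [2.2804, -0.1255, -6.0235], 'wrist_torque': [0.0121, -0.8768, 0.0111], 'finger_gap': 0.016}
```

```bash
python3 -m inch '[{"fingers":-1,"x":0,"y":0,"z":0.004,"yaw":0},{"fingers":-1,"x":0.0005,"y":0,"z":0.008,"yaw":0},{"fingers":-1,"x":0.0005,"y":0,"z":0.008,"yaw":0}]';python3 -c "
from h import *
st()"
```

```text
t: 13.7
ee_pos: [0.6405, 0.1336, 0.2002]
tcp_rot: [0.0, 1.0, 0.0, 0.001]
ft_force: [2.8, -0.4, -7.6]
finger_gap: 0.0161
{'t': 13.7, 'ee_pos': [0.6405, 0.1336, 0.2002], 'tcp_rot': [0.0001, 1.0, 0.0001, 0.0007], 'ft_force': [2.7547, -0.3574, -7.5908], 'wrist_torque': [-0.0675, -1.2295, 0.0229], 'finger_gap': 0.0161}
```

```bash
python3 -m inch '[{"fingers":-1,"x":0.0005,"y":0,"z":0.004,"yaw":0},{"fingers":-1,"x":0.001,"y":0,"z":0.008,"yaw":0},{"fingers":-1,"x":0.001,"y":0,"z":0.008,"yaw":0}]';python3 -m inch '[{"fingers":-1,"x":0.002,"y":0,"z":0.004,"yaw":0},{"fingers":-1,"x":0.003,"y":0,"z":0.006,"yaw":0},{"fingers":-1,"x":0.003,"y":0,"z":0.006,"yaw":0}]'
```

```text
t: 14.08
ee_pos: [0.6414, 0.1336, 0.2084]
tcp_rot: [0.0, 1.0, 0.0, 0.001]
ft_force: [2.9, 0.1, -6.2]
finger_gap: 0.0163
t: 14.45
ee_pos: [0.6422, 0.1333, 0.2119]
tcp_rot: [0.001, 1.0, -0.001, -0.003]
ft_force: [-3.7, 1.4, -12.1]
finger_gap: 0.0158
```

```bash
python3 -m inch '[{"fingers":-1,"x":-0.001,"y":0,"z":0.003,"yaw":0},{"fingers":-1,"x":-0.001,"y":0,"z":0.006,"yaw":0},{"fingers":-1,"x":-0.001,"y":0,"z":0.006,"yaw":0}]';python3 -c "
from h import *
st()"
```

```text
t: 14.82
ee_pos: [0.6449, 0.1337, 0.2225]
tcp_rot: [-0.0, 1.0, 0.0, 0.003]
ft_force: [0.8, -0.4, -4.7]
finger_gap: 0.0157
{'t': 14.825, 'ee_pos': [0.6449, 0.1337, 0.2225], 'tcp_rot': [-0.0003, 1.0, 0.0003, 0.0031], 'ft_force': [0.7957, -0.4216, -4.7315], 'wrist_torque': [-0.1097, -0.4983, -0.0289], 'finger_gap': 0.0157}
```

```bash
python3 -m inch '[{"fingers":-1,"x":0.0005,"y":0,"z":0.004,"yaw":0},{"fingers":-1,"x":0.001,"y":0,"z":0.009,"yaw":0},{"fingers":-1,"x":0.001,"y":0,"z":0.014,"yaw":0},{"fingers":-1,"x":0,"y":0,"z":0.02,"yaw":0}]';python3 -c "
from h import *
st()
snap('scene','s12');snap('wrist','w12')"
```

```text
t: 15.32
ee_pos: [0.6433, 0.1336, 0.2402]
tcp_rot: [0.0, 1.0, 0.0, 0.0]
ft_force: [2.5, 0.4, -7.1]
finger_gap: 0.0159
{'t': 15.325, 'ee_pos': [0.6433, 0.1336, 0.2402], 'tcp_rot': [0.0002, 1.0, 0.0001, 0.0004], 'ft_force': [2.5078, 0.3682, -7.0598], 'wrist_torque': [0.0822, -1.2633, 0.0646], 'finger_gap': 0.0159}
```

View pics/s12.png

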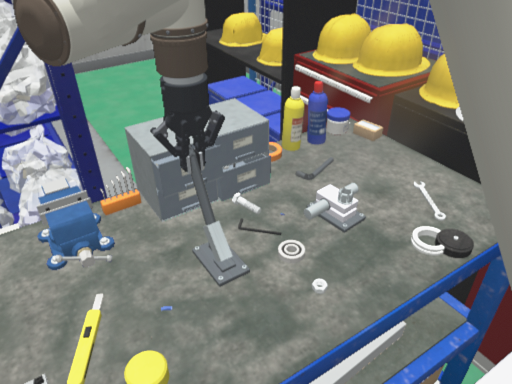

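```bash
python3 -m inch '[{"fingers":-1,"x":0,"y":0,"z":0.008,"yaw":0},{"fingers":-1,"x":0,"y":0,"z":0.02,"yaw":0},{"fingers":-1,"x":0,"y":0,"z":0.04,"yaw":0},{"fingers":-1,"x":-0.03,"y":0,"z":0.065,"yaw":0},{"fingers":-1,"x":-0.06,"y":0,"z":0.065,"yaw":0},{"fingers":-1,"x":-0.06,"y":0,"z":0.065,"yaw":0}]';python3 -c "
from h import *
st()
snap('scene','s13');w=snap('wrist','w13')"
```

```text
t: 16.18
ee_pos: [0.5809, 0.1333, 0.3066]
tcp_rot: [-0.0, 1.0, 0.0, -0.0]
ft_force: [-0.3, 0.1, -2.8]
finger_gap: 0.0159
{'t': 16.175, 'ee_pos': [0.5809, 0.1333, 0.3066], 'tcp_rot': [-0.0003, 1.0, 0.0002, -0.0002], 'ft_force': [-0.2732, 0.1106, -2.7893], 'wrist_torque': [-0.046, -0.1065, -0.0177], 'finger_gap': 0.0159}
```

View pics/s13.png

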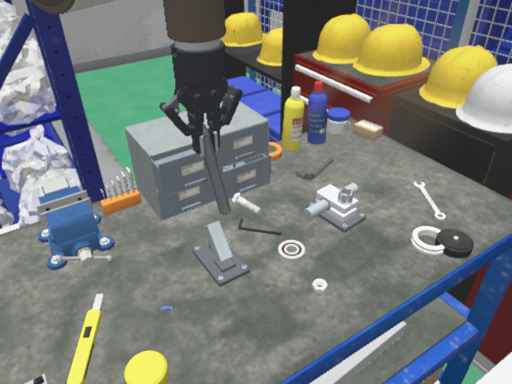

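View pics/w13.png

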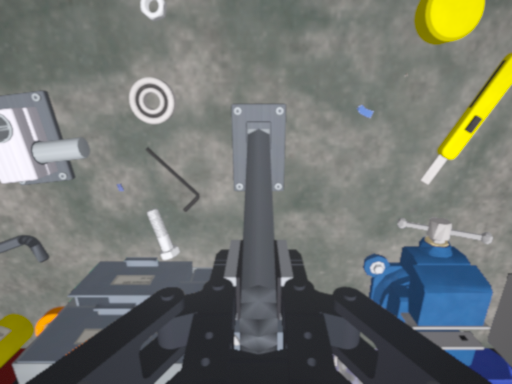

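Run:
```python
from h import *
w=load('w13');s=load('s13')
P=tri([(w,259,130),(s,224,212)]);print(P,(proj(w,P)),proj(s,P))
g=np.array([.5809,.1333,.3066-.054]);d=P-g;print(d,np.linalg.norm(d),'angle from vertical',np.degrees(np.arctan2(-d[0],-d[2])))
A=cv2.resize(w['color'][90:220,200:320],None,fx=5,fy=5,interpolation=cv2.INTER_CUBIC);cv2.imwrite('pics/cn.png',A[:,:,::-1])
A=cv2.resize(s['color'][80:230,150:280],None,fx=4,fy=4,interpolation=cv2.INTER_CUBIC);cv2.imwrite('pics/co.png',np.clip(A[:,:,::-1]*1.5,0,255).astype(np.uint8))
```

```text
[0.52625534 0.13517564 0.1462675 ] [261.39650446 131.43434694] [225.29325687 212.00588496]
[-0.05464466  0.00187564 -0.1063325 ] 0.1195665375461296 angle from vertical 27.19879879209028
```

View pics/co.png

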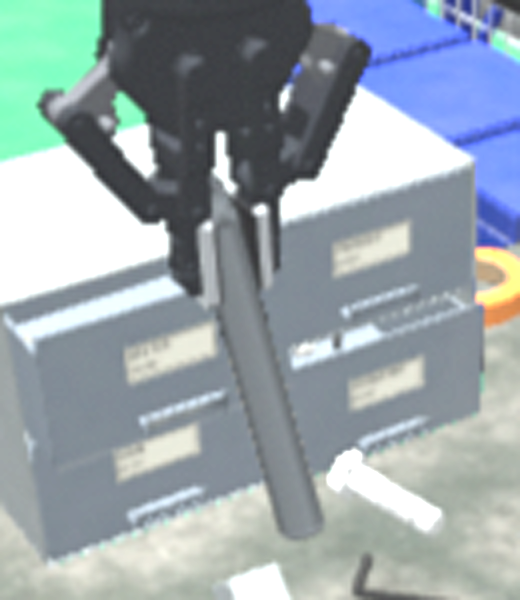

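View pics/cn.png

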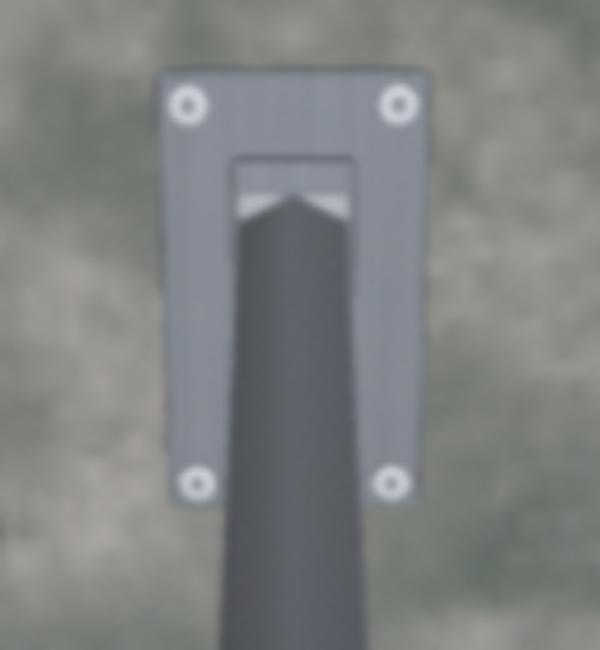

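```bash
python3 -m inch '[{"fingers":-1,"x":-0.01,"y":0,"z":0,"yaw":10},{"fingers":-1,"x":-0.02,"y":0,"z":0,"yaw":20},{"fingers":-1,"x":-0.03,"y":0,"z":0,"yaw":30},{"fingers":-1,"x":-0.04,"y":0,"z":0,"yaw":40},{"fingers":-1,"x":-0.046,"y":0,"z":0,"yaw":50},{"fingers":-1,"x":-0.046,"y":0,"z":0,"yaw":60},{"fingers":-1,"x":-0.046,"y":0,"z":0,"yaw":70},{"fingers":-1,"x":-0.046,"y":0,"z":0,"yaw":80},{"fingers":-1,"x":-0.046,"y":0,"z":0,"yaw":90},{"fingers":-1,"x":-0.046,"y":0,"z":0,"yaw":100},{"fingers":-1,"x":-0.046,"y":0,"z":0,"yaw":110},{"fingers":-1,"x":-0.046,"y":0,"z":0,"yaw":120}]'; python3 -m inch '[{"fingers":-1,"x":0,"y":0,"z":0,"yaw":10},{"fingers":-1,"x":0,"y":0,"z":0,"yaw":20},{"fingers":-1,"x":0,"y":0,"z":0,"yaw":30},{"fingers":-1,"x":0,"y":0,"z":-0.01,"yaw":40},{"fingers":-1,"x":0,"y":0,"z":-0.03,"yaw":50},{"fingers":-1,"x":0,"y":0,"z":-0.045,"yaw":60},{"fingers":-1,"x":0,"y":0,"z":-0.045,"yaw":60}]';python3 -c "
from h import *
st()
snap('scene','s14');w=snap('wrist','w14')"
```

```text
t: 17.77
ee_pos: [0.5377, 0.1335, 0.3046]
tcp_rot: [0.867, -0.498, -0.0, 0.0]
ft_force: [-0.2, 0.4, -3.2]
finger_gap: 0.0163
t: 18.65
ee_pos: [0.537, 0.1332, 0.2583]
tcp_rot: [1.0, -0.001, -0.002, 0.001]
ft_force: [0.3, 0.2, -3.0]
finger_gap: 0.0157
{'t': 18.65, 'ee_pos': [0.537, 0.1332, 0.2583], 'tcp_rot': [1.0, -0.0014, -0.0017, 0.001], 'ft_force': [0.3263, 0.2263, -2.9895], 'wrist_torque': [0.0298, -0.0467, 0.0325], 'finger_gap': 0.0157}
```

View pics/s14.png

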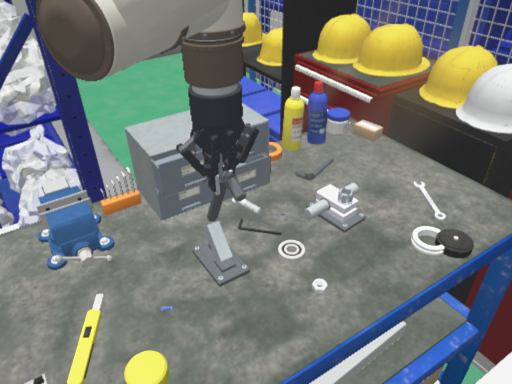

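View pics/w14.png

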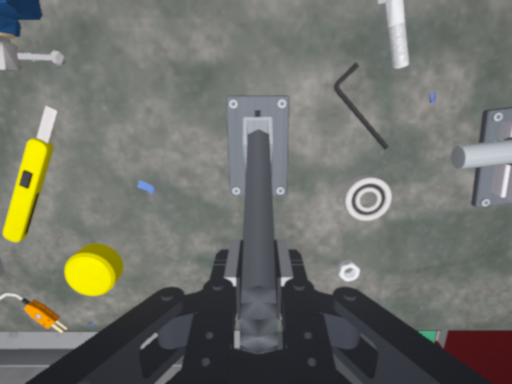

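```bash
python3 -m inch '[{"fingers":-1,"x":0.0085,"y":0,"z":-0.008,"yaw":0},{"fingers":-1,"x":0.0085,"y":0,"z":-0.0155,"yaw":0},{"fingers":-1,"x":0.0015,"y":0,"z":-0.019,"yaw":0},{"fingers":-1,"x":-0.0055,"y":0,"z":-0.022,"yaw":0},{"fingers":-1,"x":-0.0135,"y":0,"z":-0.028,"yaw":0},{"fingers":-1,"x":-0.0215,"y":0,"z":-0.0335,"yaw":0}]';python3 -c "
from h import *
st()
w=snap('wrist','w15')"
```

```text
t: 19.5
ee_pos: [0.5162, 0.1341, 0.2273]
tcp_rot: [1.0, 0.0, 0.002, -0.001]
ft_force: [2.2, 0.4, 0.4]
finger_gap: 0.0159
{'t': 19.5, 'ee_pos': [0.5162, 0.1341, 0.2273], 'tcp_rot': [1.0, 0.0001, 0.0023, -0.001], 'ft_force': [2.1716, 0.406, 0.4178], 'wrist_torque': [0.0873, -1.3794, 0.0213], 'finger_gap': 0.0159}
```

View pics/w15.png

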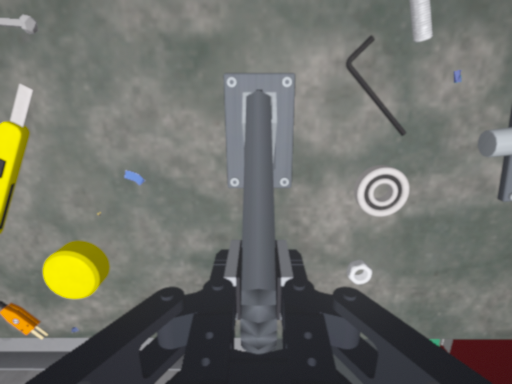

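```bash
python3 -m inch '[{"fingers":-1,"x":-0.007,"y":0,"z":-0.007,"yaw":0},{"fingers":-1,"x":-0.014,"y":0,"z":-0.014,"yaw":0},{"fingers":-1,"x":-0.02,"y":0,"z":-0.022,"yaw":0},{"fingers":-1,"x":-0.025,"y":0,"z":-0.030,"yaw":0},{"fingers":-1,"x":-0.0295,"y":0,"z":-0.039,"yaw":0},{"fingers":-1,"x":-0.0335,"y":0,"z":-0.0485,"yaw":0},{"fingers":-1,"x":-0.036,"y":0,"z":-0.058,"yaw":0},{"fingers":-1,"x":-0.0385,"y":0,"z":-0.0675,"yaw":0},{"fingers":-1,"x":-0.0395,"y":0,"z":-0.0775,"yaw":0},{"fingers":-1,"x":-0.0395,"y":0,"z":-0.080,"yaw":0}]';python3 -c "
from h import *
st()
w=snap('scene','s16')"
```

```text
t: 20.8
ee_pos: [0.4751, 0.1331, 0.1449]
tcp_rot: [1.0, -0.0, -0.002, 0.001]
ft_force: [-3.1, -0.5, 3.6]
finger_gap: 0.0159
{'t': 20.8, 'ee_pos': [0.4751, 0.1331, 0.1449], 'tcp_rot': [1.0, -0.0004, -0.0015, 0.0008], 'ft_force': [-3.1336, -0.5496, 3.5806], 'wrist_torque': [0.0969, 0.5092, 0.0382], 'finger_gap': 0.0159}
```

View pics/s16.png

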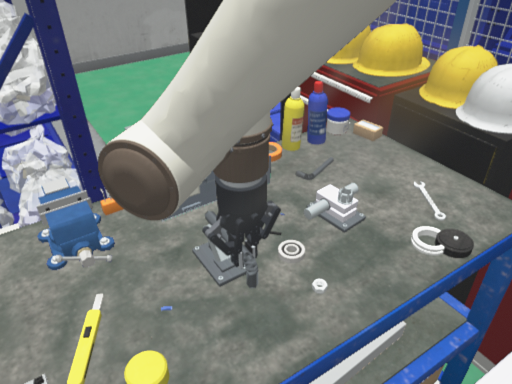

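```bash
python3 -m inch '[{"fingers":-1,"x":0,"y":0,"z":0.05,"yaw":0},{"fingers":-1,"x":0,"y":0,"z":0.10,"yaw":0},{"fingers":-1,"x":0,"y":-0.05,"z":0.11,"yaw":0},{"fingers":-1,"x":0,"y":-0.10,"z":0.11,"yaw":0},{"fingers":-1,"x":0,"y":-0.15,"z":0.11,"yaw":0},{"fingers":-1,"x":0,"y":-0.18,"z":0.11,"yaw":0},{"fingers":-1,"x":0,"y":-0.20,"z":0.11,"yaw":0},{"fingers":-1,"x":0,"y":-0.20,"z":0.11,"yaw":0}]';python3 -c "
from h import *
st()
w=snap('scene','s17');snap('wrist','w17');snap('top','t17')"
```

```text
t: 21.85
ee_pos: [0.475, -0.0677, 0.2547]
tcp_rot: [1.0, -0.002, -0.002, 0.0]
ft_force: [-0.2, 0.4, -3.6]
finger_gap: 0.0161
{'t': 21.85, 'ee_pos': [0.475, -0.0677, 0.2547], 'tcp_rot': [1.0, -0.0019, -0.0018, 0.0], 'ft_force': [-0.1931, 0.4426, -3.6325], 'wrist_torque': [-0.0118, 0.1479, 0.018], 'finger_gap': 0.0161}
```

View pics/s17.png

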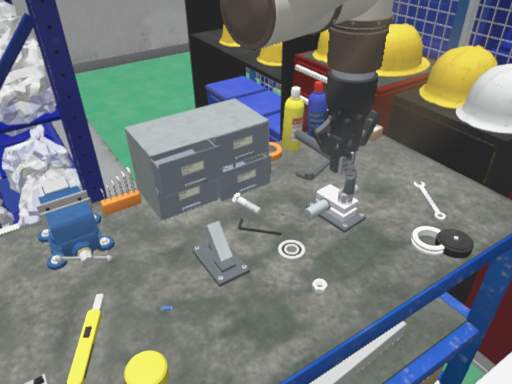

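View pics/w17.png

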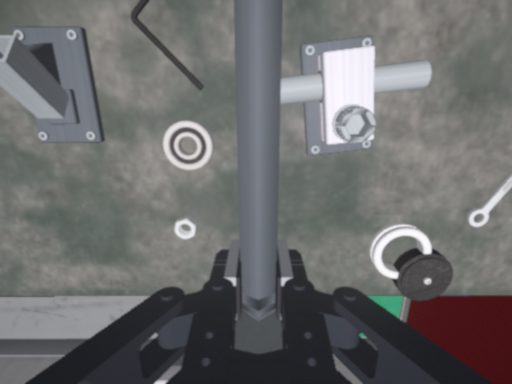

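View pics/t17.png

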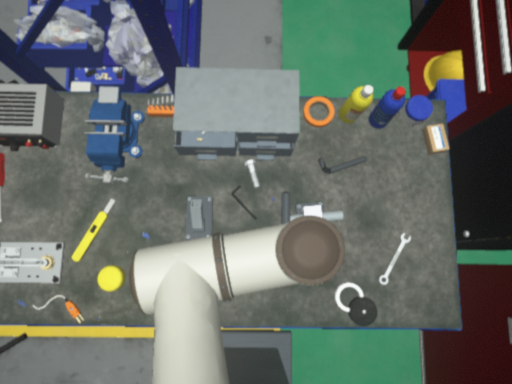

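Wrist view shows the screw at about (355,124) and the key's long arm straight away. Zoom on the socket and on the held key in the scene view.

Run:
```python
from h import *
w=load('w17');s=load('s17');t=load('t17')
A=cv2.resize(w['color'][95:155,320:400],None,fx=10,fy=10,interpolation=cv2.INTER_CUBIC);cv2.imwrite('pics/cp.png',A[:,:,::-1])
A=cv2.resize(s['color'][90:240,280:400],None,fx=5,fy=4,interpolation=cv2.INTER_CUBIC);cv2.imwrite('pics/cq.png',np.clip(A[:,:,::-1]*1.4,0,255).astype(np.uint8))
```

```text
(no output)
```

View pics/cp.png

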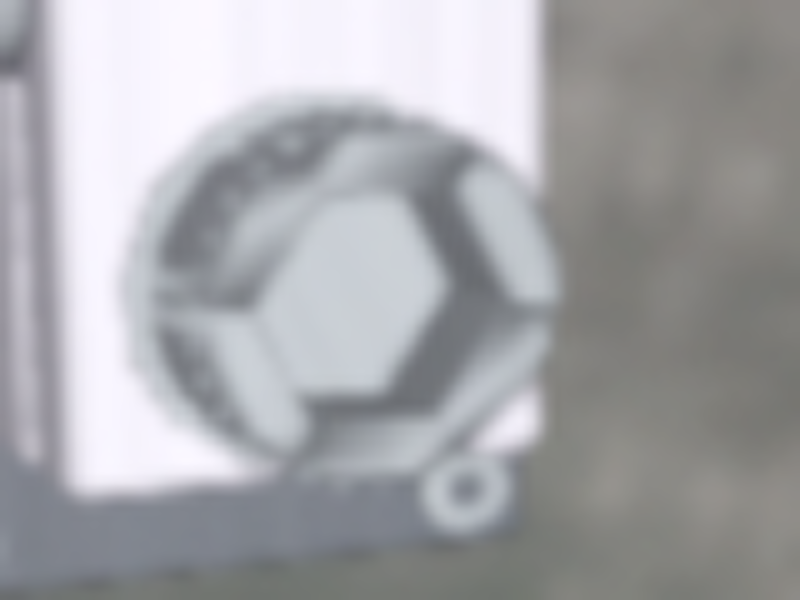

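View pics/cq.png

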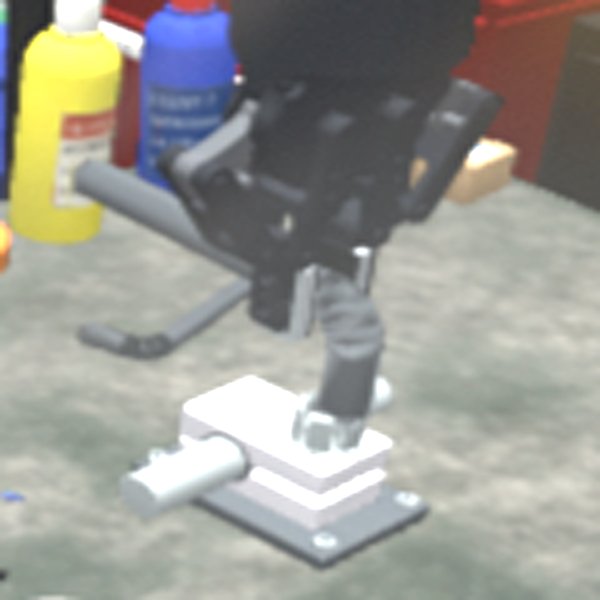

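Run:
```python
from h import *
w=load('w17');s=load('s17');t=load('t17')
a=lambda u,v:(320+u/10,95+v/10)
def hexo(pts,z):
    P=np.array([onz(w,*a(*q),z)[:2] for q in pts]);c=P.mean(0)
    an=np.degrees(np.arctan2(*(P-c).T[::-1]));r=np.linalg.norm(P-c,axis=1)
    m=np.degrees(np.angle(np.mean(np.exp(1j*np.radians(an*6)))))/6
    print('c',c.round(4),'r',(r*1000).round(1),'corner ang mod60',(an%60).round(1),m%60)
hexo([(320,200),(402,190),(447,283),(385,390),(307,400),(258,300)],.056)
hexo([(340,165),(472,165),(550,300),(435,440),(300,460),(160,310)],.072)
print('head centre',onz(w,*a(345,290),.072))
F=tri([(s,297,134.5),(t,285,192)]);print('far',F,proj(s,F),proj(t,F))
g=np.array([.475,-.0677,.2547-.054])
print('far-g',F-g,np.linalg.norm(F-g),'pitch deg',np.degrees(np.arctan2((F-g)[2],(F-g)[0])))
o,d=ray(s,347.6,194.5);P=o+d*(-.0677-o[1])/d[1];print('tip',P-g)
o,d=ray(s,280+355/5,90+335/4);P=o+d*(-.0677-o[1])/d[1];print('mid short',P-g)
```

```text
c [ 0.5327 -0.1547] r [9.  9.6 8.3 9.2 9.8 8.4] corner ang mod60 [24.9 39.6 36.9 24.2 41.2 33.2] 33.563090662027435
c [ 0.5332 -0.1516] r [12.3 13.4 14.5 12.7 13.7 18.1] corner ang mod60 [20.1 30.1 32.6 29.6 38.2 30.4] 30.316158118207042
head centre [ 0.53465326 -0.14883998  0.072     ]
far [ 0.60071296 -0.06755203  0.19783747] [296.27346216 134.43900035] [285.50910071 192.44345801]
far-g [ 0.12571296  0.00014797 -0.00286253] 0.1257456307314212 pitch deg -1.3044207120930547
tip [-2.37879474e-02  1.38777878e-17 -5.59380520e-02]
mid short [-2.49094164e-02 -4.16333634e-17 -1.22115813e-02]
```

```bash
python3 -m inch '[{"fingers":-1,"x":0,"y":-0.01,"z":-0.01,"yaw":-10},{"fingers":-1,"x":0,"y":-0.015,"z":-0.03,"yaw":-20},{"fingers":-1,"x":0,"y":-0.015,"z":-0.045,"yaw":-25},{"fingers":-1,"x":0,"y":-0.015,"z":-0.045,"yaw":-25}]';python3 - <<'E'
from h import *
st()
w=snap('wrist','w18')
p=proj(w,[.5325,-.1525,.066]).astype(int);print(p)
x0,y0=max(p[0]-40,0),max(p[1]-40,0);print(x0,y0)
A=cv2.resize(w['color'][y0:y0+80,x0:x0+80],None,fx=8,fy=8,interpolation=cv2.INTER_CUBIC);cv2.imwrite('pics/cr.png',A[:,:,::-1])
E
```

```text
t: 22.5
ee_pos: [0.4753, -0.0808, 0.2099]
tcp_rot: [0.976, -0.216, -0.002, 0.0]
ft_force: [0.5, -0.5, -3.5]
finger_gap: 0.0162
{'t': 22.5, 'ee_pos': [0.4753, -0.0808, 0.2099], 'tcp_rot': [0.9765, -0.2157, -0.0017, 0.0005], 'ft_force': [0.4661, -0.4603, -3.4547], 'wrist_torque': [0.0794, 0.1322, -0.0122], 'finger_gap': 0.0162}
[316  96]
276 56
```

View pics/cr.png

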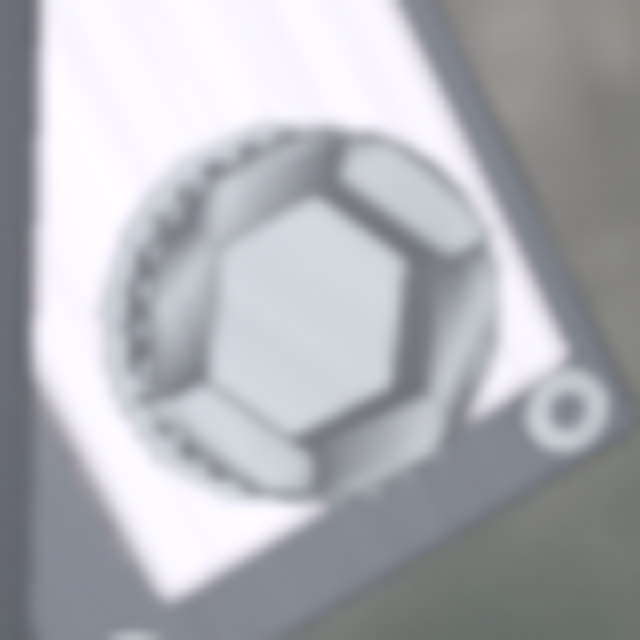

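Run:
```python
from h import *
w=load('w18')
a=lambda u,v:(276+u/8,56+v/8)
pts=[(320,195),(408,262),(393,390),(300,432),(208,372),(222,243)]
for z in(.056,):
    P=np.array([onz(w,*a(*q),z)[:2] for q in pts]);c=P.mean(0)
    an=np.degrees(np.arctan2(*(P-c).T[::-1]));r=np.linalg.norm(P-c,axis=1)
    print(c,(r*1000).round(1),(an%60).round(1), np.degrees(np.angle(np.mean(np.exp(6j*np.radians(an)))))/6%60)
    e=[]
    for i in range(6):
        d=P[(i+1)%6]-P[i]; e.append((np.degrees(np.arctan2(d[1],d[0]))+90)%60)
    print('flat normals mod60',np.round(e,1))
for q in((302,308),):print('head outer mid z.072',onz(w,*a(*q),.072))
# head outline extremes
L=np.array([onz(w,*a(*q),.072)[:2] for q in((497,300),(400,130),(330,497),(470,420))])
print(L)
R=get_obs()['tcp_rot'];print('tool yaw', np.degrees(2*np.arctan2(R[1],R[0])))
```

```text
[ 0.53279607 -0.15335008] [10.2  9.8 10.3 10.  10.  10.2] [33.1 33.5 27.2 34.3 33.5 27.7] 31.574450820586375
flat normals mod60 [ 1.   2.5 59.2  4.   1.5  0.4]
head outer mid z.072 [ 0.53503409 -0.15050668  0.072     ]
[[ 0.52880062 -0.16549133]
 [ 0.54450517 -0.16274883]
 [ 0.51973463 -0.14712027]
 [ 0.52067784 -0.16016145]]
tool yaw -24.865683411736764
```

```bash
python3 -m inch '[{"fingers":-1,"x":0.03,"y":-0.03,"z":0,"yaw":-3.5},{"fingers":-1,"x":0.06,"y":-0.06,"z":0,"yaw":-3.5},{"fingers":-1,"x":0.0786,"y":-0.0838,"z":0,"yaw":-3.5},{"fingers":-1,"x":0.0786,"y":-0.0838,"z":-0.015,"yaw":-3.5},{"fingers":-1,"x":0.0786,"y":-0.0838,"z":-0.024,"yaw":-3.5},{"fingers":-1,"x":0.0786,"y":-0.0838,"z":-0.024,"yaw":-3.5}]';python3 - <<'E'
from h import *
st()
w=snap('wrist','w19');s=snap('scene','s19')
A=cv2.resize(s['color'][120:240,280:400],None,fx=6,fy=5,interpolation=cv2.INTER_CUBIC);cv2.imwrite('pics/cs.png',np.clip(A[:,:,::-1]*1.3,0,255).astype(np.uint8))
E
```

```text
t: 23.3
ee_pos: [0.5536, -0.1645, 0.1862]
tcp_rot: [0.969, -0.246, -0.001, 0.0]
ft_force: [-0.8, -0.1, -2.8]
finger_gap: 0.0154
{'t': 23.3, 'ee_pos': [0.5536, -0.1645, 0.1862], 'tcp_rot': [0.9693, -0.2457, -0.0014, 0.0002], 'ft_force': [-0.7524, -0.1306, -2.7742], 'wrist_torque': [0.0624, 0.1604, -0.0105], 'finger_gap': 0.0154}
```

View pics/cs.png

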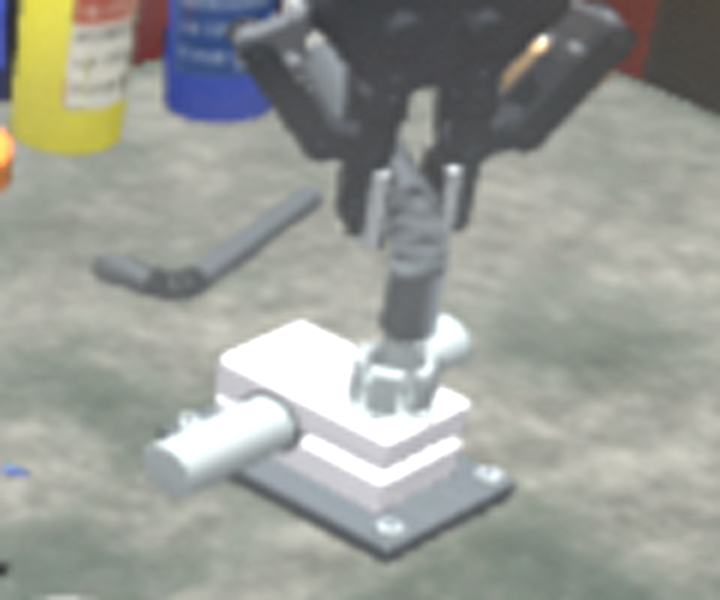

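View pics/w19.png

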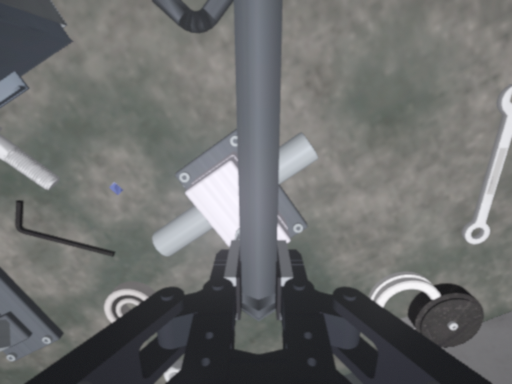

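Run:
```python
from h import *
s=load('s19')
f=lambda p:((proj(s,p)-[280,120])*[6,5]).round(1)
for z in(.052,.072,.0802,.1):print(z,f([.5325,-.153,z]))
for dx,dy in((.015,0),(-.015,0),(0,.015),(0,-.015)):print(f([.5325+dx,-.153+dy,.072]))
```

```text
0.052 [393.8 391.9]
0.072 [400.2 352.9]
0.0802 [402.9 336.6]
0.1 [409.5 296.5]
[370.3 335.8]
[430.9 370.4]
[367.7 364.7]
[432.3 341.3]
```

Run:
```python
from h import *
s=load('s19')
A=cv2.resize(s['color'][165:210,325:375],None,fx=14,fy=13,interpolation=cv2.INTER_CUBIC);A=np.clip((A.astype(float)-40)*1.5,0,255).astype(np.uint8)
cv2.imwrite('pics/ct.png',A[:,:,::-1])
```

View pics/ct.png

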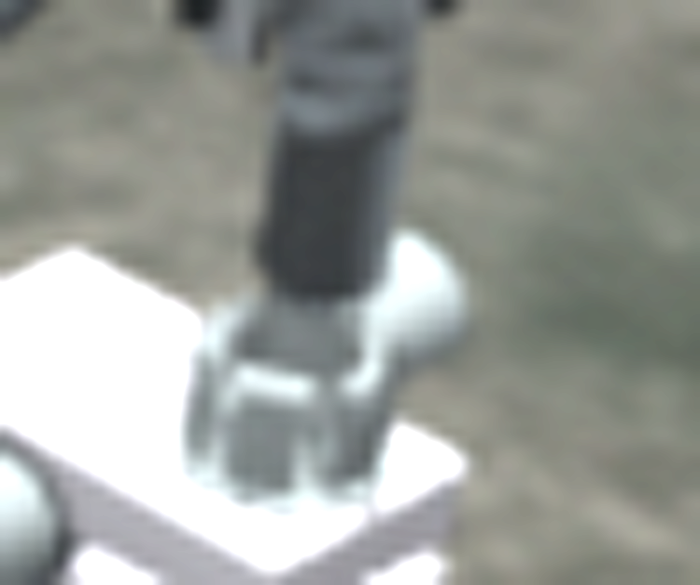

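```bash
python3 -m inch '[{"fingers":-1,"x":0.001,"y":0.001,"z":-0.003,"yaw":0},{"fingers":-1,"x":0.001,"y":0.001,"z":-0.006,"yaw":0},{"fingers":-1,"x":0.001,"y":0.001,"z":-0.009,"yaw":0},{"fingers":-1,"x":0.001,"y":0.001,"z":-0.011,"yaw":0},{"fingers":-1,"x":0.001,"y":0.001,"z":-0.011,"yaw":0}]';python3 -c "
from h import *
st()"
```

```text
t: 24.02
ee_pos: [0.5554, -0.1642, 0.1758]
tcp_rot: [0.969, -0.246, -0.0, -0.0]
ft_force: [-0.3, 0.4, -3.2]
finger_gap: 0.0161
{'t': 24.025, 'ee_pos': [0.5554, -0.1642, 0.1758], 'tcp_rot': [0.9692, -0.2464, -0.0004, -0.0], 'ft_force': [-0.2975, 0.428, -3.2141], 'wrist_torque': [0.271, 0.288, -0.05], 'finger_gap': 0.0161}
```

```bash
python3 -m inch '[{"fingers":-1,"x":0,"y":0,"z":-0.0015,"yaw":0},{"fingers":-1,"x":0,"y":0,"z":-0.003,"yaw":0},{"fingers":-1,"x":0,"y":0,"z":-0.003,"yaw":0}]';python3 -c "
from h import *
st()"
```

```text
t: 24.4
ee_pos: [0.5553, -0.1638, 0.173]
tcp_rot: [0.969, -0.246, -0.0, -0.0]
ft_force: [-1.5, 3.6, -1.7]
finger_gap: 0.016
{'t': 24.4, 'ee_pos': [0.5553, -0.1638, 0.173], 'tcp_rot': [0.9692, -0.2465, -0.0004, -0.0003], 'ft_force': [-1.5296, 3.5586, -1.707], 'wrist_torque': [1.2421, 0.6507, -0.0467], 'finger_gap': 0.016}
```

```bash
python3 -m inch '[{"fingers":-1,"x":-0.0005,"y":0.0015,"z":0,"yaw":0},{"fingers":-1,"x":-0.0005,"y":0.0015,"z":-0.001,"yaw":0},{"fingers":-1,"x":-0.0005,"y":0.0015,"z":-0.002,"yaw":0},{"fingers":-1,"x":-0.0005,"y":0.0015,"z":-0.002,"yaw":0}]';python3 -c "
from h import *
st()"
```

```text
t: 24.9
ee_pos: [0.5551, -0.1629, 0.1709]
tcp_rot: [0.969, -0.246, -0.0, 0.0]
ft_force: [-0.7, 0.0, -3.5]
finger_gap: 0.0161
{'t': 24.9, 'ee_pos': [0.5551, -0.1629, 0.1709], 'tcp_rot': [0.9692, -0.2464, -0.0002, 0.0001], 'ft_force': [-0.6724, 0.0071, -3.5263], 'wrist_torque': [0.1691, 0.3485, 0.0225], 'finger_gap': 0.0161}
```

```bash
python3 -m inch '[{"fingers":-1,"x":0,"y":0,"z":-0.0015,"yaw":0},{"fingers":-1,"x":0,"y":0,"z":-0.003,"yaw":0},{"fingers":-1,"x":0,"y":0,"z":-0.003,"yaw":0}]';python3 -c "
from h import *
st()"
```

```text
t: 25.28
ee_pos: [0.5551, -0.1628, 0.1679]
tcp_rot: [0.969, -0.246, -0.0, 0.0]
ft_force: [-0.9, -0.3, -4.5]
finger_gap: 0.0161
{'t': 25.275, 'ee_pos': [0.5551, -0.1628, 0.1679], 'tcp_rot': [0.9692, -0.2463, -0.0002, 0.0], 'ft_force': [-0.9017, -0.2909, -4.483], 'wrist_torque': [0.0857, 0.362, -0.07], 'finger_gap': 0.0161}
```

```bash
python3 -m inch '[{"fingers":-1,"x":0,"y":0,"z":-0.0015,"yaw":0},{"fingers":-1,"x":0,"y":0,"z":-0.003,"yaw":0},{"fingers":-1,"x":0,"y":0,"z":-0.0045,"yaw":0},{"fingers":-1,"x":0,"y":0,"z":-0.0045,"yaw":0}]';python3 -c "
from h import *
st()
s=snap('scene','s20')
A=cv2.resize(s['color'][150:220,310:390],None,fx=9,fy=8,interpolation=cv2.INTER_CUBIC);A=np.clip((A.astype(float)-40)*1.5,0,255).astype(np.uint8)
cv2.imwrite('pics/cu.png',A[:,:,::-1])"
```

```text
t: 25.78
ee_pos: [0.555, -0.1627, 0.1634]
tcp_rot: [0.969, -0.246, -0.0, 0.0]
ft_force: [-2.1, 0.4, -3.4]
finger_gap: 0.0158
{'t': 25.775, 'ee_pos': [0.555, -0.1627, 0.1634], 'tcp_rot': [0.9692, -0.2463, -0.0002, 0.0], 'ft_force': [-2.1256, 0.3514, -3.3642], 'wrist_torque': [0.0666, 0.429, 0.0477], 'finger_gap': 0.0158}
```

View pics/cu.png

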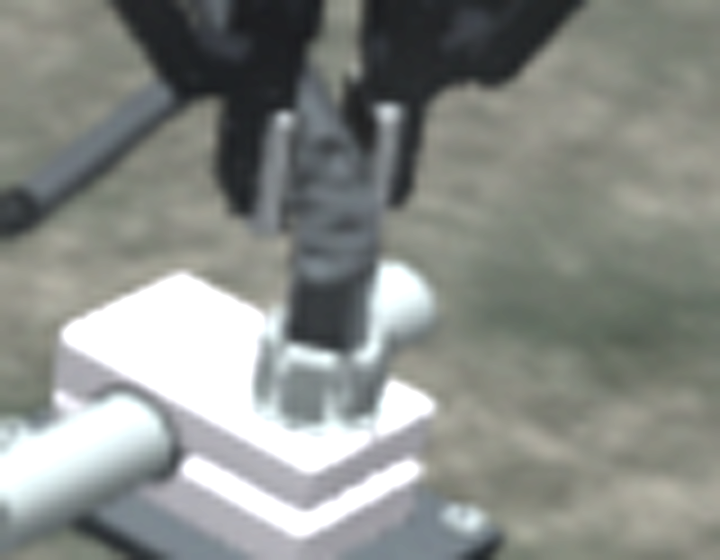

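```bash
python3 -m inch '[{"fingers":-1,"x":-0.0005,"y":0,"z":-0.0015,"yaw":0},{"fingers":-1,"x":-0.0005,"y":0,"z":-0.003,"yaw":0},{"fingers":-1,"x":-0.0005,"y":0,"z":-0.003,"yaw":0}]';python3 -m inch '[{"fingers":-1,"x":-0.0005,"y":0,"z":-0.0015,"yaw":0},{"fingers":-1,"x":-0.0005,"y":0,"z":-0.003,"yaw":0},{"fingers":-1,"x":-0.0005,"y":0,"z":-0.003,"yaw":0}]'
```

```text
t: 26.2
ee_pos: [0.555, -0.1628, 0.1612]
tcp_rot: [0.969, -0.246, 0.0, 0.0]
ft_force: [-0.4, 0.4, -0.1]
finger_gap: 0.0161
t: 26.58
ee_pos: [0.5558, -0.1632, 0.1604]
tcp_rot: [0.969, -0.246, 0.003, 0.0]
ft_force: [-1.9, -0.1, 8.2]
finger_gap: 0.0163
```

```bash
python3 -m inch '[{"fingers":-1,"x":-0.0005,"y":0,"z":0.005,"yaw":0},{"fingers":0.2,"x":-0.0005,"y":0,"z":0.005,"yaw":0},{"fingers":0.6,"x":-0.0005,"y":0,"z":0.005,"yaw":0},{"fingers":0.6,"x":-0.0005,"y":0,"z":0.02,"yaw":0},{"fingers":0.6,"x":-0.0005,"y":0,"z":0.05,"yaw":0},{"fingers":0.6,"x":-0.0005,"y":0,"z":0.09,"yaw":0}]';python3 - <<'E'
from h import *
st()
w=snap('wrist','w21');s=snap('scene','s21');snap('top','t21')
A=cv2.resize(s['color'][140:230,290:390],None,fx=7,fy=6,interpolation=cv2.INTER_CUBIC);cv2.imwrite('pics/cv.png',np.clip(A[:,:,::-1]*1.3,0,255).astype(np.uint8))
E
```

```text
t: 27.32
ee_pos: [0.5534, -0.1628, 0.2487]
tcp_rot: [0.969, -0.246, -0.001, 0.0]
ft_force: [0.8, -1.0, -0.2]
finger_gap: 0.0682
{'t': 27.325, 'ee_pos': [0.5534, -0.1628, 0.2487], 'tcp_rot': [0.9692, -0.2463, -0.0006, 0.0002], 'ft_force': [0.7977, -1.0361, -0.1909], 'wrist_torque': [-0.0037, -0.1198, 0.0243], 'finger_gap': 0.0682}
```

View pics/cv.png

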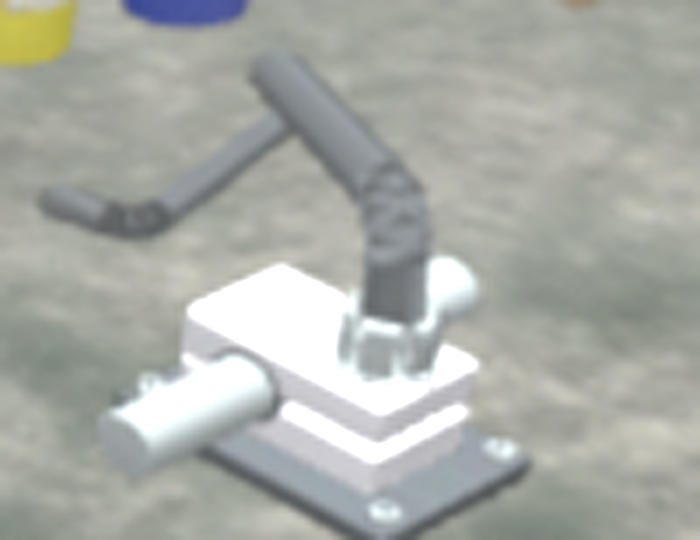

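View pics/w21.png

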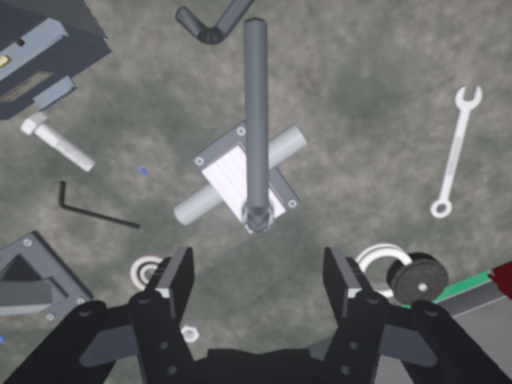

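Run:
```python
from h import *
w=load('w21');s=load('s21')
F=tri([(w,256,21),(s,290+275/7,140+70/6)]);print('far',F,proj(w,F),proj(s,F))
C=tri([(w,258,215),(s,290+400/7,140+205/6)]);print('bend',C,proj(w,C),proj(s,C))
d=F-C;print(np.degrees(np.arctan2(d[1],d[0])),np.degrees(np.arctan2(d[2],np.hypot(*d[:2]))),np.linalg.norm(d))
# arc table
S=np.array([.534,-.1515])
for th0 in(-28.5,-31):
  for al in range(0,45,4):
    t=np.radians(th0-al);u=np.array([np.cos(t),np.sin(t)]);n=np.array([-u[1],u[0]])
    print(th0,al,(S+.130*u+.023*n).round(4),'p',(-n).round(3))
```

```text
far [ 0.67125479 -0.22649315  0.07488045] [256.84571391  21.32624036] [329.01239145 151.62204303]
bend [ 0.5460181  -0.16084685  0.1023093 ] [259.30922436 215.37930383] [346.60278017 174.16987552]
-27.662532865420225 -10.978009329550021 0.14403474560541457
-28.5 0 [ 0.6592 -0.1933] p [-0.477 -0.879]
-28.5 4 [ 0.656 -0.202] p [-0.537 -0.843]
-28.5 8 [ 0.6522 -0.2103] p [-0.595 -0.804]
-28.5 12 [ 0.6478 -0.2184] p [-0.649 -0.76 ]
-28.5 16 [ 0.6428 -0.2262] p [-0.701 -0.713]
-28.5 20 [ 0.6374 -0.2336] p [-0.749 -0.663]
-28.5 24 [ 0.6314 -0.2406] p [-0.793 -0.609]
-28.5 28 [ 0.6249 -0.2472] p [-0.834 -0.552]
-28.5 32 [ 0.618  -0.2533] p [-0.87  -0.492]
-28.5 36 [ 0.6107 -0.2589] p [-0.903 -0.431]
-28.5 40 [ 0.603 -0.264] p [-0.93  -0.367]
-28.5 44 [ 0.595  -0.2686] p [-0.954 -0.301]
-31 0 [ 0.6573 -0.1987] p [-0.515 -0.857]
-31 4 [ 0.6537 -0.2072] p [-0.574 -0.819]
-31 8 [ 0.6495 -0.2154] p [-0.629 -0.777]
-31 12 [ 0.6448 -0.2233] p [-0.682 -0.731]
-31 16 [ 0.6395 -0.2309] p [-0.731 -0.682]
-31 20 [ 0.6337 -0.2381] p [-0.777 -0.629]
-31 24 [ 0.6274 -0.2448] p [-0.819 -0.574]
-31 28 [ 0.6207 -0.2511] p [-0.857 -0.515]
-31 32 [ 0.6135 -0.2569] p [-0.891 -0.454]
-31 36 [ 0.606  -0.2622] p [-0.921 -0.391]
-31 40 [ 0.5981 -0.2669] p [-0.946 -0.326]
-31 44 [ 0.5899 -0.2711] p [-0.966 -0.259]
```

```bash
python3 -m inch '[{"fingers":-1,"x":0.05,"y":-0.008,"z":0,"yaw":0},{"fingers":-1,"x":0.10,"y":-0.0155,"z":0,"yaw":0},{"fingers":-1,"x":0.114,"y":-0.0155,"z":0,"yaw":0},{"fingers":-1,"x":0.114,"y":-0.0155,"z":-0.03,"yaw":0},{"fingers":-1,"x":0.114,"y":-0.0155,"z":-0.07,"yaw":0},{"fingers":-1,"x":0.114,"y":-0.0155,"z":-0.104,"yaw":0},{"fingers":-1,"x":0.114,"y":-0.0155,"z":-0.104,"yaw":0}]';python3 - <<'E'
from h import *
st()
w=snap('wrist','w22')
E
```

```text
t: 28.35
ee_pos: [0.6656, -0.1781, 0.1397]
tcp_rot: [0.969, -0.247, -0.004, 0.001]
ft_force: [0.7, -0.3, 0.4]
finger_gap: 0.0
{'t': 28.35, 'ee_pos': [0.6656, -0.1781, 0.1397], 'tcp_rot': [0.9691, -0.2466, -0.0042, 0.0006], 'ft_force': [0.7391, -0.3471, 0.419], 'wrist_torque': [-0.0382, -0.0279, 0.0161], 'finger_gap': 0.0}
```

View pics/w22.png

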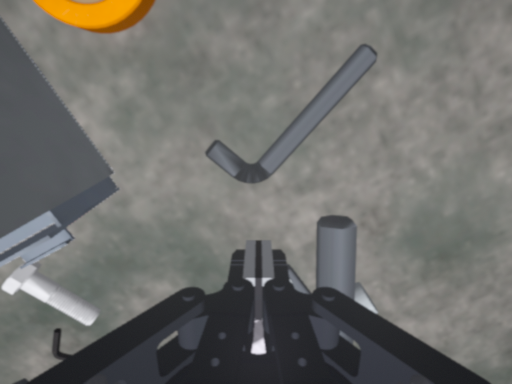

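```bash
python3 -m inch '[{"fingers":-1,"x":-0.004,"y":-0.008,"z":0,"yaw":0},{"fingers":-1,"x":-0.008,"y":-0.015,"z":0,"yaw":0},{"fingers":-1,"x":-0.010,"y":-0.020,"z":0,"yaw":0},{"fingers":-1,"x":-0.0115,"y":-0.024,"z":0,"yaw":0},{"fingers":-1,"x":-0.0115,"y":-0.024,"z":0,"yaw":0}]';python3 - <<'E'
from h import *
st()
E
```

```text
t: 29.02
ee_pos: [0.6563, -0.2025, 0.144]
tcp_rot: [0.969, -0.246, 0.001, -0.0]
ft_force: [1.5, 1.8, 1.0]
finger_gap: -0.0002
{'t': 29.025, 'ee_pos': [0.6563, -0.2025, 0.144], 'tcp_rot': [0.9692, -0.2464, 0.0005, -0.0001], 'ft_force': [1.4798, 1.8138, 1.0191], 'wrist_torque': [0.4159, -0.283, -0.008], 'finger_gap': -0.0002}
```

```bash
python3 -m inch '[{"fingers":-1,"x":-0.002,"y":-0.0042,"z":0,"yaw":-2},{"fingers":-1,"x":-0.004,"y":-0.0083,"z":0,"yaw":-4},{"fingers":-1,"x":-0.006,"y":-0.0124,"z":0,"yaw":-6},{"fingers":-1,"x":-0.0082,"y":-0.0164,"z":0,"yaw":-8},{"fingers":-1,"x":-0.0107,"y":-0.0203,"z":0,"yaw":-10},{"fingers":-1,"x":-0.0132,"y":-0.0242,"z":0,"yaw":-12},{"fingers":-1,"x":-0.0132,"y":-0.0242,"z":0,"yaw":-12}]';python3 - <<'E'
from h import *
st()
w=snap('wrist','w23')
E
```

```text
t: 29.9
ee_pos: [0.6427, -0.2269, 0.1437]
tcp_rot: [0.938, -0.347, -0.0, 0.0]
ft_force: [1.8, 1.0, 0.4]
finger_gap: 0.0
{'t': 29.9, 'ee_pos': [0.6427, -0.2269, 0.1437], 'tcp_rot': [0.938, -0.3467, -0.0, 0.0001], 'ft_force': [1.7885, 0.9859, 0.4231], 'wrist_torque': [0.2401, -0.5823, -0.0107], 'finger_gap': 0.0}
```

View pics/w23.png

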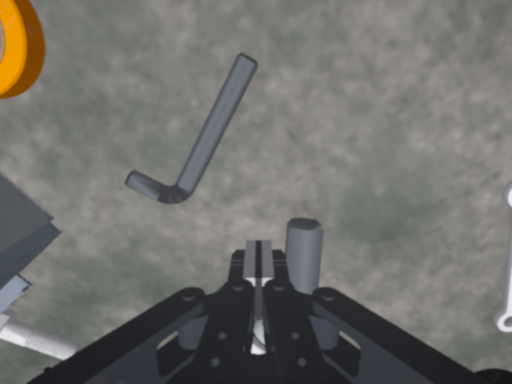

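```bash
python3 -m inch '[{"fingers":-1,"x":-0.0014,"y":-0.0019,"z":0,"yaw":-1},{"fingers":-1,"x":-0.0027,"y":-0.0037,"z":0,"yaw":-2}]';python3 -m inch '[{"fingers":-1,"x":-0.0014,"y":-0.0018,"z":0,"yaw":-1},{"fingers":-1,"x":-0.0027,"y":-0.0036,"z":0,"yaw":-2}]'
```

```text
t: 30.2
ee_pos: [0.6403, -0.2301, 0.1436]
tcp_rot: [0.932, -0.363, 0.0, -0.0]
ft_force: [2.0, 0.8, 1.6]
finger_gap: -0.0002
t: 30.45
ee_pos: [0.6374, -0.2338, 0.1436]
tcp_rot: [0.925, -0.379, 0.0, -0.0]
ft_force: [1.9, 1.3, 0.5]
finger_gap: -0.0
```

```bash
python3 -m inch '[{"fingers":-1,"x":-0.0015,"y":-0.0018,"z":0,"yaw":-1},{"fingers":-1,"x":-0.0015,"y":-0.0018,"z":0,"yaw":-1}]'; python3 -m inch '[{"fingers":-1,"x":-0.0015,"y":-0.0018,"z":0,"yaw":-1},{"fingers":-1,"x":-0.0015,"y":-0.0018,"z":0,"yaw":-1}]'
```

```text
t: 30.7
ee_pos: [0.6358, -0.2358, 0.1436]
tcp_rot: [0.922, -0.387, -0.0, 0.0]
ft_force: [1.8, 0.5, 0.9]
finger_gap: 0.0
t: 30.95
ee_pos: [0.6344, -0.2375, 0.1436]
tcp_rot: [0.919, -0.395, -0.0, 0.0]
ft_force: [2.3, -0.2, 1.8]
finger_gap: 0.0001
```

```bash
python3 -m inch '[{"fingers":-1,"x":-0.0015,"y":-0.0017,"z":0,"yaw":-1},{"fingers":-1,"x":-0.0015,"y":-0.0017,"z":0,"yaw":-1}]'; python3 -m inch '[{"fingers":-1,"x":-0.0015,"y":-0.0017,"z":0,"yaw":-1},{"fingers":-1,"x":-0.0015,"y":-0.0017,"z":0,"yaw":-1}]'
```

```text
t: 31.2
ee_pos: [0.6329, -0.2392, 0.1436]
tcp_rot: [0.915, -0.403, -0.0, 0.0]
ft_force: [1.7, 0.2, 1.0]
finger_gap: -0.0001
t: 31.45
ee_pos: [0.6314, -0.2409, 0.1436]
tcp_rot: [0.912, -0.411, -0.0, 0.0]
ft_force: [3.1, 0.3, 0.5]
finger_gap: 0.0003
```

```bash
python3 -m inch '[{"fingers":-1,"x":-0.0016,"y":-0.0017,"z":0,"yaw":-1},{"fingers":-1,"x":-0.0016,"y":-0.0017,"z":0,"yaw":-1}]'; python3 -m inch '[{"fingers":-1,"x":-0.0016,"y":-0.0016,"z":0,"yaw":-1},{"fingers":-1,"x":-0.0016,"y":-0.0016,"z":0,"yaw":-1}]'
```

```text
t: 31.7
ee_pos: [0.6298, -0.2426, 0.1436]
tcp_rot: [0.908, -0.419, -0.0, 0.0]
ft_force: [3.8, 0.3, 1.6]
finger_gap: 0.0
t: 31.95
ee_pos: [0.6282, -0.2442, 0.1436]
tcp_rot: [0.904, -0.427, 0.0, 0.0]
ft_force: [3.0, -0.6, 1.2]
finger_gap: -0.0002
```

```bash
python3 -m inch '[{"fingers":-1,"x":-0.0016,"y":-0.0015,"z":0,"yaw":-1},{"fingers":-1,"x":-0.0016,"y":-0.0015,"z":0,"yaw":-1}]'; python3 -m inch '[{"fingers":-1,"x":-0.0016,"y":-0.0015,"z":0,"yaw":-1},{"fingers":-1,"x":-0.0016,"y":-0.0015,"z":0,"yaw":-1}]'
```

```text
t: 32.2
ee_pos: [0.6266, -0.2457, 0.1436]
tcp_rot: [0.901, -0.435, 0.0, 0.0]
ft_force: [2.9, 0.3, 1.1]
finger_gap: -0.0001
t: 32.45
ee_pos: [0.625, -0.2472, 0.1436]
tcp_rot: [0.897, -0.443, -0.0, 0.0]
ft_force: [2.4, -0.7, 1.0]
finger_gap: 0.0001
```

```bash
python3 -m inch '[{"fingers":-1,"x":-0.0017,"y":-0.0015,"z":0,"yaw":-1},{"fingers":-1,"x":-0.0017,"y":-0.0015,"z":0,"yaw":-1}]'; python3 -m inch '[{"fingers":-1,"x":-0.0017,"y":-0.0015,"z":0,"yaw":-1},{"fingers":-1,"x":-0.0017,"y":-0.0015,"z":0,"yaw":-1}]'
```

```text
t: 32.7
ee_pos: [0.6233, -0.2487, 0.1436]
tcp_rot: [0.893, -0.45, -0.0, 0.0]
ft_force: [2.5, -0.3, 1.3]
finger_gap: -0.0003
t: 32.95
ee_pos: [0.6215, -0.2502, 0.1436]
tcp_rot: [0.889, -0.458, -0.0, 0.0]
ft_force: [3.7, 0.5, 1.4]
finger_gap: -0.0002
```

```bash
python3 -m inch '[{"fingers":-1,"x":-0.0017,"y":-0.0014,"z":0,"yaw":-1},{"fingers":-1,"x":-0.0017,"y":-0.0014,"z":0,"yaw":-1}]'; python3 -m inch '[{"fingers":-1,"x":-0.0017,"y":-0.0014,"z":0,"yaw":-1},{"fingers":-1,"x":-0.0017,"y":-0.0014,"z":0,"yaw":-1}]'
```

```text
t: 33.2
ee_pos: [0.6199, -0.2516, 0.1436]
tcp_rot: [0.885, -0.466, -0.0, 0.0]
ft_force: [3.3, 0.7, 0.7]
finger_gap: -0.0002
t: 33.45
ee_pos: [0.6183, -0.2529, 0.1436]
tcp_rot: [0.881, -0.474, 0.0, -0.0]
ft_force: [4.5, 0.2, 1.4]
finger_gap: 0.0002
```

Run:
```python
from h import *
st();w=snap('wrist','w24')
```

```text
{'t': 33.45, 'ee_pos': [0.6183, -0.2529, 0.1436], 'tcp_rot': [0.8807, -0.4736, 0.0001, -0.0001], 'ft_force': [4.5024, 0.2038, 1.4072], 'wrist_torque': [0.0364, -0.8946, 0.0252], 'finger_gap': 0.0002}
```

View pics/w24.png

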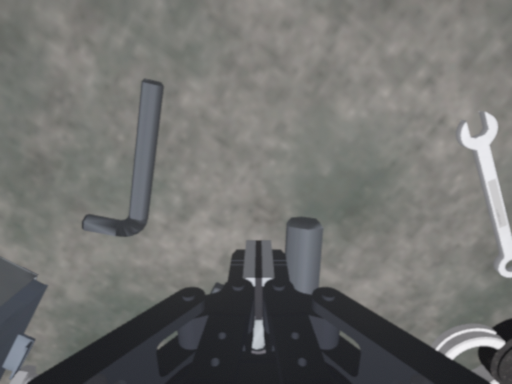

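```bash
python3 -m inch '[{"fingers":-1,"x":-0.0018,"y":-0.0013,"z":0,"yaw":-1},{"fingers":-1,"x":-0.0018,"y":-0.0013,"z":0,"yaw":-1}]'; python3 -c "
from h import *
st()"
```

```text
t: 33.75
ee_pos: [0.6169, -0.2541, 0.1438]
tcp_rot: [0.877, -0.481, 0.001, -0.0]
ft_force: [3.7, 1.6, 0.3]
finger_gap: -0.0002
{'t': 33.75, 'ee_pos': [0.6169, -0.2541, 0.1438], 'tcp_rot': [0.8766, -0.4812, 0.0006, -0.0003], 'ft_force': [3.6844, 1.5678, 0.303], 'wrist_torque': [0.2423, -1.2423, -0.0073], 'finger_gap': -0.0002}
```

```bash
python3 -m inch '[{"fingers":-1,"x":-0.0018,"y":-0.0012,"z":0,"yaw":-1},{"fingers":-1,"x":-0.0018,"y":-0.0012,"z":0,"yaw":-1}]'; python3 -c "
from h import *
st()"
```

```text
t: 34.0
ee_pos: [0.6154, -0.2553, 0.144]
tcp_rot: [0.872, -0.489, 0.001, -0.0]
ft_force: [4.4, 1.1, 0.9]
finger_gap: -0.0001
{'t': 34.0, 'ee_pos': [0.6154, -0.2553, 0.144], 'tcp_rot': [0.8724, -0.4887, 0.0009, -0.0004], 'ft_force': [4.3574, 1.0831, 0.8576], 'wrist_torque': [0.3375, -1.3913, 0.0165], 'finger_gap': -0.0001}
```

```bash
python3 -m inch '[{"fingers":-1,"x":-0.0018,"y":-0.0012,"z":0,"yaw":-1},{"fingers":-1,"x":-0.0018,"y":-0.0012,"z":0,"yaw":-1}]'; python3 -m inch '[{"fingers":-1,"x":-0.0019,"y":-0.0011,"z":0,"yaw":-1},{"fingers":-1,"x":-0.0019,"y":-0.0011,"z":0,"yaw":-1}]'; python3 -c "
from h import *
st()"
```

```text
t: 34.25
ee_pos: [0.6139, -0.2565, 0.1441]
tcp_rot: [0.868, -0.496, 0.001, -0.0]
ft_force: [6.2, 1.1, 1.3]
finger_gap: -0.0004
t: 34.5
ee_pos: [0.6123, -0.2576, 0.1443]
tcp_rot: [0.864, -0.504, 0.002, -0.001]
ft_force: [7.1, 1.5, 1.7]
finger_gap: -0.0002
{'t': 34.5, 'ee_pos': [0.6123, -0.2576, 0.1443], 'tcp_rot': [0.8638, -0.5038, 0.0017, -0.0006], 'ft_force': [7.0606, 1.4771, 1.7353], 'wrist_torque': [0.3235, -1.6496, -0.0555], 'finger_gap': -0.0002}
```

```bash
python3 -m inch '[{"fingers":-1,"x":-0.0019,"y":-0.0011,"z":0,"yaw":-1},{"fingers":-1,"x":-0.0019,"y":-0.0011,"z":0,"yaw":-1}]'; python3 -c "
from h import *
st()";python3 -m inch '[{"fingers":-1,"x":0,"y":0,"z":0,"yaw":0}]';  python3 -c "
from h import *
st()"
```

```text
t: 34.75
ee_pos: [0.6107, -0.2587, 0.1444]
tcp_rot: [0.859, -0.511, 0.002, -0.001]
ft_force: [6.8, -0.3, 1.7]
finger_gap: -0.0002
{'t': 34.75, 'ee_pos': [0.6107, -0.2587, 0.1444], 'tcp_rot': [0.8594, -0.5112, 0.0021, -0.0008], 'ft_force': [6.8336, -0.3386, 1.6812], 'wrist_torque': [0.3384, -1.8454, 0.0266], 'finger_gap': -0.0002}
t: 34.88
ee_pos: [0.6107, -0.2587, 0.1444]
tcp_rot: [0.859, -0.511, 0.002, -0.001]
ft_force: [6.7, 1.2, 1.5]
finger_gap: -0.0001
{'t': 34.875, 'ee_pos': [0.6107, -0.2587, 0.1444], 'tcp_rot': [0.8595, -0.5112, 0.0021, -0.0008], 'ft_force': [6.7289, 1.158, 1.4854], 'wrist_torque': [0.2724, -1.8216, -0.0207], 'finger_gap': -0.0001}
```

```bash
python3 -m inch '[{"fingers":-1,"x":-0.0016,"y":-0.0008,"z":0,"yaw":-1},{"fingers":-1,"x":-0.0033,"y":-0.0015,"z":0,"yaw":-2},{"fingers":-1,"x":-0.0033,"y":-0.0015,"z":0,"yaw":-2}]'; python3 -c "
from h import *
st()";python3 -m inch '[{"fingers":-1,"x":0,"y":0,"z":0,"yaw":0}]';  python3 -c "
from h import *
st();snap('wrist','w25')"
```

```text
t: 35.25
ee_pos: [0.6081, -0.2605, 0.1449]
tcp_rot: [0.85, -0.526, 0.003, -0.001]
ft_force: [8.1, 0.2, 1.0]
finger_gap: 0.0002
{'t': 35.25, 'ee_pos': [0.6081, -0.2605, 0.1449], 'tcp_rot': [0.8505, -0.526, 0.0032, -0.001], 'ft_force': [8.0861, 0.2218, 0.9653], 'wrist_torque': [0.113, -2.1618, 0.0439], 'finger_gap': 0.0002}
t: 35.38
ee_pos: [0.6082, -0.2605, 0.1448]
tcp_rot: [0.851, -0.526, 0.003, -0.001]
ft_force: [9.0, 0.2, 1.1]
finger_gap: -0.0003
{'t': 35.375, 'ee_pos': [0.6082, -0.2605, 0.1448], 'tcp_rot': [0.8505, -0.5259, 0.0032, -0.001], 'ft_force': [8.9541, 0.2026, 1.1444], 'wrist_torque': [0.1233, -2.1362, 0.0376], 'finger_gap': -0.0003}
```

View pics/w25.png

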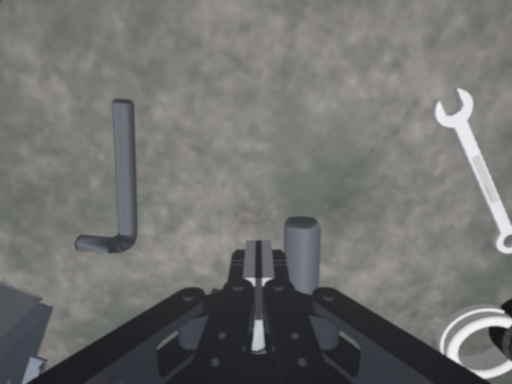

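```bash
python3 -m inch '[{"fingers":-1,"x":0.008,"y":0.0035,"z":0,"yaw":0},{"fingers":-1,"x":0.03,"y":0.012,"z":0,"yaw":0},{"fingers":-1,"x":0.04,"y":0.016,"z":0,"yaw":0},{"fingers":-1,"x":0.04,"y":0.016,"z":0.05,"yaw":0},{"fingers":-1,"x":0.04,"y":0.016,"z":0.11,"yaw":0},{"fingers":-1,"x":-0.02,"y":0.03,"z":0.14,"yaw":0},{"fingers":-1,"x":-0.06,"y":0.06,"z":0.14,"yaw":0},{"fingers":-1,"x":-0.06,"y":0.06,"z":0.14,"yaw":0}]'
python3 - <<'E'
from h import *
st();w=snap('wrist','w26');s=snap('scene','s26')
A=cv2.resize(s['color'][140:230,290:390],None,fx=7,fy=6,interpolation=cv2.INTER_CUBIC);cv2.imwrite('pics/cw.png',np.clip(A[:,:,::-1]*1.3,0,255).astype(np.uint8))
E
```

```text
t: 36.42
ee_pos: [0.541, -0.199, 0.2835]
tcp_rot: [0.85, -0.526, -0.003, 0.001]
ft_force: [1.1, -0.5, -0.3]
finger_gap: -0.0002
{'t': 36.425, 'ee_pos': [0.541, -0.199, 0.2835], 'tcp_rot': [0.8504, -0.5261, -0.0026, 0.0007], 'ft_force': [1.1458, -0.5155, -0.3079], 'wrist_torque': [-0.0259, -0.1263, 0.0528], 'finger_gap': -0.0002}
```

View pics/cw.png

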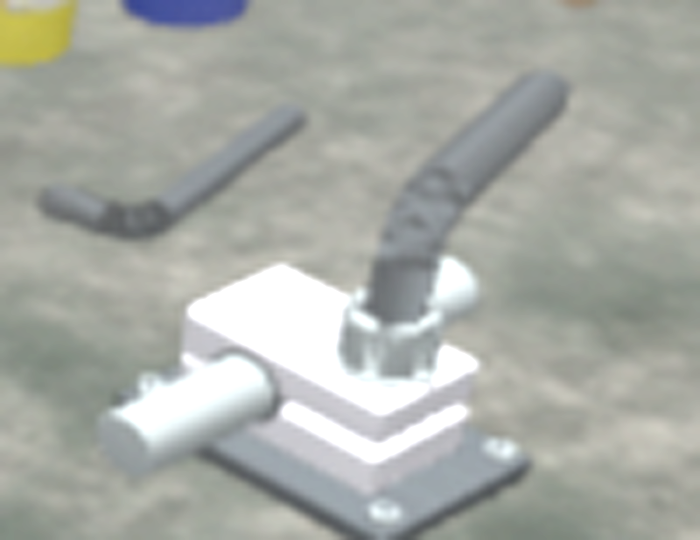

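View pics/w26.png

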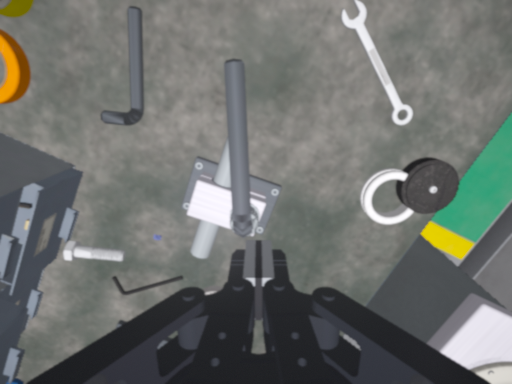

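Run:
```python
from h import *
w=load('w26');s=load('s26')
F=tri([(w,234,66),(s,290+548/7,140+90/6)]);print('far',F,proj(w,F),proj(s,F))
S=np.array([.534,-.1515]);d=F[:2]-S;L=np.hypot(*d);print('dir',np.degrees(np.arctan2(d[1],d[0])),'r',L)
f=lambda p:((proj(s,p)-[290,140])*[7,6]).round(0)
# predicted outline for fully seated, pitch 11: corner centre
for p in(0,8,11):
    a=np.radians(p);u=np.array([d[0]/L,d[1]/L])
    for seat in(.056,.062):
        tip=np.array([*S,seat]);c=tip+np.r_[u*.052*np.sin(a),.052*np.cos(a)];fe=c+np.r_[u*.15*np.cos(a),-.15*np.sin(a)]
        print(p,seat,'corner',c.round(3),f(c),'far',fe.round(3),f(fe),'wristpx',proj(w,fe).round(0))
```

```text
far [ 0.6051655  -0.28605465  0.07819019] [235.49868097  65.67073099] [367.71176632 154.88759176]
dir -62.12578663467379 r 0.15221525389821408
0 0.056 corner [ 0.534 -0.152  0.108] [403. 215.] far [ 0.604 -0.284  0.108] [555.  24.] wristpx [233.  65.]
0 0.062 corner [ 0.534 -0.152  0.114] [406. 200.] far [ 0.604 -0.284  0.114] [558.  10.] wristpx [232.  65.]
8 0.056 corner [ 0.537 -0.158  0.107] [411. 206.] far [ 0.607 -0.289  0.087] [551.  66.] wristpx [235.  60.]
8 0.062 corner [ 0.537 -0.158  0.113] [414. 191.] far [ 0.607 -0.289  0.093] [553.  53.] wristpx [234.  59.]
11 0.056 corner [ 0.539 -0.16   0.107] [414. 204.] far [ 0.607 -0.29   0.078] [548.  83.] wristpx [235.  59.]
11 0.062 corner [ 0.539 -0.16   0.113] [417. 189.] far [ 0.607 -0.29   0.084] [551.  70.] wristpx [235.  59.]
```

```bash
python3 -c "
from bench import close_job
print(close_job())"
```

```text
the job is handed in; nothing more can be done
None
```

The key is fully seated in the screw, the screw is nipped to about 1 N m, and the robot has let go. I handed the job in at about 36 s of the 67 s allowed.

**What I did**
- **Taking the key out:** The way out along the slant was blocked. The key's short tip met the face of an open drawer in the chest behind the stand after about 19 mm. Tilting the key upright while pulling nearly straight up got it past, with low forces.
- **Flipping it:** I turned the key round by 180°, then levelled the long arm by pressing its far end on the rim of the stand's tube.
- **Fitting and tightening:** I felt it into the socket with a few newtons of side load. It bottomed with about 11 N. After letting go, I pushed at about 130 mm with closed fingers. The screw ran down freely at about 2 N, came solid, and I stopped pushing at about 8 N.

**Last checks**
- **Torque:** The final push was about 7.9 N square to the arm, so about 1.03 N m. From where the screw came solid, the fingers had moved about 0.068 rad, which agrees with the 0.067 expected at 1 N m. The angle was inferred from the finger travel, not measured at the screw.
- **Seating:** The measured far end (z about 78 mm) fits a fully seated key sagging about 11°, inside the 12° allowed. The fingers are clear of everything.

**What went less well**
- **Push on the drawer:** While testing whether the drawer would slide, I pushed it with the closed fingertips and the force reached 56 N on x (about 64 N in all). It did not move. This was only the fingers and well under the 120 N wrist limit, but over the 40 N limit that applies to the arm and gripper body.
- **Other contact:** Before that, I briefly pressed the key's tip on the drawer (about 25 N at the wrist). While testing the key's play in the stand, I also pushed its short arm sideways with 13.5 N and twisted the gripped key to a wrist torque of about 4.7 N m.

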